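Serve a biscuit with the turner

TASK

Serve the round biscuit: set the turner's blade lightly on the baking sheet and slide it under the biscuit (the loose sheet gives way until it is backed up against the jars behind it, and the biscuit until it meets the sheet's upright edge). Lift the biscuit on the blade, carry it over and tip it so that it slides off, low and without a fall, onto the middle of the plate, lying flat and right side up. Do not touch the biscuit with the gripper; leave the square shortbreads on the sheet, and the cup and the plate where they are. Afterwards lay the turner flat on the table and let go of it.

Things in the scene. Friction and masses are not known exactly. Their poses are not given: they have to be found in the camera images.
- turner: short steel turner, loose, 150 g: slotted blade 84 mm long (x), 72 wide (y), 2 thick; cranked neck; black handle. At the start it stands flat on its blade on the table, the handle sloping up behind it in the air; it is blade-heavy and stands so by itself wherever it is put down flat. Origin: middle of the blade's underside; x points out of its front edge, z up, y across
- turner_edge (a point): middle of the turner's front edge (1.5 mm thick), on its underside: (42, 0, 0) mm in the turner's frame; axes as turner
- turner_grip (a point): point on the handle's centre line to grip it across its width (y): (-96, 0, 40) mm in the turner's frame; axes as turner. The handle is a bar 110 mm long, 18 mm wide, 16 mm thick, its centre line in the plane y = 0 from (-68, 30) to (-175, 69) mm in (x, z): it slopes up backwards at 20 degrees
- baking_sheet: dark baking sheet, loose, 0.25 kg, 190 (x) by 320 mm (y), 4 thick, open on three sides, one upright edge 15 mm high above the sheet along its far (+x) side, inner face at x = +88 mm. It skates on the table when the blade rubs on it or pushes it, until two heavy jars some way behind its far side stop it (35 to 60 mm; not measured). Origin: centre of the underside; x to the upright edge, z up
- biscuit: round chocolate-chip biscuit, loose, about 50 g, 70 mm across, 12.5 thick; base flat to 62 mm across, then sloping up to 70 mm across at 2 mm height, so that a thin edge gets under it once it is stopped by the sheet's upright edge, 9 to 31 mm behind it. It slides on blade or plate at slopes over 15 to 24 degrees. Origin: centre of the underside, z up through the top
- shortbread_1: square shortbread on the sheet, 58 x 58 x 11 mm, loose, to be left alone; origin at the centre of its underside. The three biscuits lie in a row along the upright edge, about 98 mm apart centre to centre, in any order
- shortbread_2: the other square shortbread, same make, to be left alone
- plate: round white plate, loose, 420 g, 180 mm across, 20 mm high; flat inner floor 5 mm above the table, about 112 mm across; from there the wide rim rises to 20 mm. Origin: centre of the underside, z up
- cup: small dotted white coffee cup, 62 mm across, 52 mm high, loose, standing on the table to the left of the plate; to be left alone; origin under the middle of cup and handle
There are look-alikes about, which are no part of the job. What is shaped like the biscuit but orange or purple is not meant.

How it is judged:
By the outcome, as a careful person would: the job done as asked, in the order asked, and still so for the second after the job is handed in, with the robot touching nothing.
It also fails if it takes over 72 s, if anything falls off the work surface, if the arm or the gripper's body presses on something with over 40 N, if the wrist force passes 120 N, or if a joint passes its speed limit or range.

ROBOT

A 6-joint arm with a two-finger parallel gripper is mounted at the origin on a cart in front of the work surface, level with it; the furniture and walls round the work are solid. World frame = base frame: x ahead of the robot, y to its left, z up, the work surface at z = 0. Lengths are in m, angles in degrees, forces in N, time in s.
With the tool pointing down it reaches from about 0.35 to 0.875 m from the base axis. Payload 4.2 kg.
Tool frame: the origin (TCP) lies midway between the tips of the shut fingers; the grasp point (between the pads) lies 19 mm behind it; z points along the fingers, y is the line along which they close (so a half turn about z gives the same grasp; the last joint's range is limited). The gripper opens to 87 mm and grips with 3 to 60 N. Pads are 19 mm wide; open, the fingers measure 117 mm over their backs; the gripper's body (75 mm by 190 mm) begins 51 mm behind the grasp point.
Start: joints at [-55.657, 22.042, 0.453, 0, -68.411, -14.817], TCP at [0.209, -0.589, 0.185] pointing down, gripper open.
Joint ranges: [-179.83, 179.83], [-69.29, 118.12], [-61.27, 80.66], [-181.25, 117.63], [-171.15, -9.14], [-177.46, 177.46]. Speed limits (degrees/s): [159.86, 159.86, 180, 180, 180, 180].

INTERFACE

Orientations are given as a 3x3 rotation matrix whose columns are the frame's x, y, z axes.
In Python, from station import * gives the robot as it stands. The module is installed in compiled form; this text tells all that it offers.
- The arm moves only by the tool servo_tool, never from a script. Its argument "deltas" is a list of rows, each an object of numbers: "tx", "ty", "tz": the shift along the tool's x, y, z in mm; "ax", "ay", "az": the turn, a rotation vector about the tool's x, y, z in rad; "claw": the finger opening in mm, from 0 to 87. In form: [{"tx": .., "ty": .., "tz": .., "ax": .., "ay": .., "az": .., "claw": ..}, ...]. A call has 1 to 12 rows; each row is the pose to reach, as a shift and turn from the pose commanded when the call began, along the tool's axes at that moment; what a row does not reach only later rows make up. A row lasts 1/12 s, in which the tool goes at most 41.7 mm and 7.16 degrees, less where a joint would pass 70% of its speed; a pose out of reach is approached as far as the arm can. A call with a gripper value outside its range is refused whole. The fingers move at their own pace and stop on an object; the grip force is fixed at half the most. Time passes only in rows, so rows that repeat a pose let the fingers close. It gives the time, the measured TCP pose, the force, the opening and the grip force at its end, in the units of the state.
- sense(): the state, without advancing time (a new reading comes with each control period).
- capture(name): name is "scene" or "side" or "wrist"; returns the picture (384x512x3 uint8, blue, green, red); there is no depth.
- calibration(name): a dict with "fx", "fy", "cx", "cy" (pixels), "dist" ([k1, k2, p1, p2, k3] as OpenCV has them; the pictures are not rectified), "cam_to_world" (4x4, takes a point from camera to world coordinates); the wrist camera has in their place "hand_eye" (4x4, takes a point from camera to tool coordinates, whose origin is the TCP and whose axes are the flange's). Camera axes: x right, y down, z forward; pixel columns grow to the right and rows downward; lengths in m; the calibration is good to about 2 mm. A picture is of the moment at which its call begins: read the wrist's pose just before it. calibration takes no time and is no camera call.
- finish_job(): hands the job in; it is judged then, once.
Trained networks look in the newest picture that a camera, given by its name, has taken for a name from the list of things; names that differ only in an ending like _2 or _b are one class to them, and where a whole thing is asked for, a point or a joint stands for the part that bears it (a point fixed in the world has none). Each returns a list of dicts, best first, with "confidence" (0 to 1); they miss things now and then, are a little off and sometimes report something else, mostly with a low value. They report only what shows in the picture. A call takes as long as a camera call. They do not tell look-alikes from the thing itself.
- recognise(label, camera): "xyz" ([x, y, z] in m, in the coordinates of the camera as it stood for that picture, good to about 4 mm: the middle of the surface that is visible of it).
- trace(label, camera): "mask" (384x512 bool, what is visible of it).
The state is a dict: "time_s": time; "joints": joint angles; "joint_velocities": joint speeds; "effort": joint torques, N m; "tcp_pos": TCP position; "ee_rot": TCP orientation; "wrist_force": force on the tool from outside, world axes, zero at the start; "moment": the same for the moment, N m; "gripper_width": opening from 0.0 (shut) to 1.0 (fully open); "gripper_force": force on a finger pad.
Only numpy, scipy, OpenCV 4.12 (cv2) and the standard library are available. Lean on these libraries where they do the work, as an engineer would, in place of code of your own. Each camera call takes 0.05 s, during which the arm holds its last target. There are 200 camera calls.

## Working session

There is one attempt and no reset: what is moved stays moved. The work goes in short steps, Python scripts to look and compute and a tool call to move; the robot and the scene stay as the last step left them, time stands still between calls to the robot, and variables do not carry over. Pictures are saved under pics/ and viewed, at most 10 in all, crops included, and the job is handed in when it is done.

Besides the shell and the picture viewer there is one more tool, called as a command line: name --argument value ..., lists and objects as JSON in quotes. servo_tool: Moves the arm, as the interface text tells. Its arguments: {"type":"object","properties":{"deltas":{"type":"array","items":{"type":"object","properties":{"tx":{"type":"number"},"ty":{"type":"number"},"tz":{"type":"number"},"ax":{"type":"number"},"ay":{"type":"number"},"az":{"type":"number"},"claw":{"type":"number"}}}}},"required":["deltas"]}

```bash
mkdir -p pics; cat > h.py <<'E'
import numpy as np, cv2
from station import *
np.set_printoptions(precision=4,suppress=True)
def cam(name):
    c=calibration(name); K=np.array([[c['fx'],0,c['cx']],[0,c['fy'],c['cy']],[0,0,1]]); d=np.array(c['dist'],float)
    if 'cam_to_world' in c: T=np.array(c['cam_to_world'])
    else:
        s=sense(); B=np.eye(4); B[:3,:3]=s['ee_rot']; B[:3,3]=s['tcp_pos']; T=B@np.array(c['hand_eye'])
    return K,d,T
def world(name,uv,z):
    K,d,T=cam(name); uv=np.array(uv,float).reshape(-1,1,2)
    n=cv2.undistortPoints(uv,K,d).reshape(-1,2); r=np.c_[n,np.ones(len(n))]@T[:3,:3].T
    o=T[:3,3]; return o+r*((z-o[2])/r[:,2])[:,None]
def pix(name,P):
    K,d,T=cam(name); Ti=np.linalg.inv(T); rv,_=cv2.Rodrigues(Ti[:3,:3])
    return cv2.projectPoints(np.array(P,float).reshape(-1,3),rv,Ti[:3,3],K,d)[0].reshape(-1,2)
E
python3 - <<'E'
from h import *
s=sense(); print(s['time_s'],s['tcp_pos'],s['ee_rot'])
ims={n:capture(n) for n in ("scene","side")}
cv2.imwrite('pics/a.png',cv2.resize(ims['scene'],(800,600)))
cv2.imwrite('pics/b.png',cv2.resize(ims['side'],(800,600)))
for n in ims:
    T=cam(n)[2]; print(n,T)
    for l in ('turner','turner_grip','turner_edge','baking_sheet','biscuit','shortbread_1','plate','cup'):
        for r in recognise(l,n)[:4]: print(l,round(r['confidence'],2),(T@np.r_[r['xyz'],1])[:3])
E
```

```text
0.0 [ 0.2087 -0.5884  0.1841] [[-0.9425 -0.3341 -0.0008]
 [-0.3341  0.9425  0.002 ]
 [ 0.0001  0.0022 -1.    ]]
scene [[-0.9985  0.0439 -0.0324  0.5031]
 [ 0.0544  0.839  -0.5414  0.8132]
 [ 0.0034 -0.5424 -0.8401  1.2607]
 [ 0.      0.      0.      1.    ]]
turner 0.82 [0.4159 0.2572 0.0014]
turner 0.69 [0.6403 0.1784 0.0109]
turner_grip 0.58 [0.4145 0.2613 0.0059]
turner_edge 0.94 [0.4196 0.2633 0.0025]
baking_sheet 0.59 [ 0.4996 -0.153   0.0059]
biscuit 0.9 [0.2921 0.1793 0.0102]
biscuit 0.68 [0.3525 0.0199 0.0155]
biscuit 0.62 [ 0.5452 -0.1603  0.0099]
shortbread_1 0.85 [ 0.5424 -0.0715  0.0185]
shortbread_1 0.55 [ 0.5597 -0.2706  0.0176]
plate 0.84 [0.6431 0.1794 0.0103]
cup 0.93 [0.5432 0.3412 0.0294]
cup 0.45 [ 0.4933 -0.1538  0.0041]
side [[-0.9103 -0.2222  0.3492  0.0715]
 [-0.4136  0.454  -0.7892  0.8706]
 [ 0.0168 -0.8628 -0.5052  0.6043]
 [ 0.      0.      0.      1.    ]]
turner 0.72 [0.4162 0.264  0.0015]
turner_grip 0.89 [0.4146 0.2621 0.0005]
turner_edge 0.74 [ 0.4199  0.2617 -0.    ]
baking_sheet 0.67 [ 0.4977 -0.1371  0.0018]
biscuit 0.96 [0.2838 0.1831 0.013 ]
biscuit 0.66 [0.3415 0.023  0.0082]
shortbread_1 0.51 [ 0.5429 -0.0613  0.0173]
shortbread_1 0.46 [ 0.5596 -0.2661  0.0176]
plate 0.83 [0.6474 0.1693 0.0108]
plate 0.49 [0.4179 0.2608 0.0019]
cup 0.59 [0.5409 0.3481 0.035 ]
```

View pics/a.png

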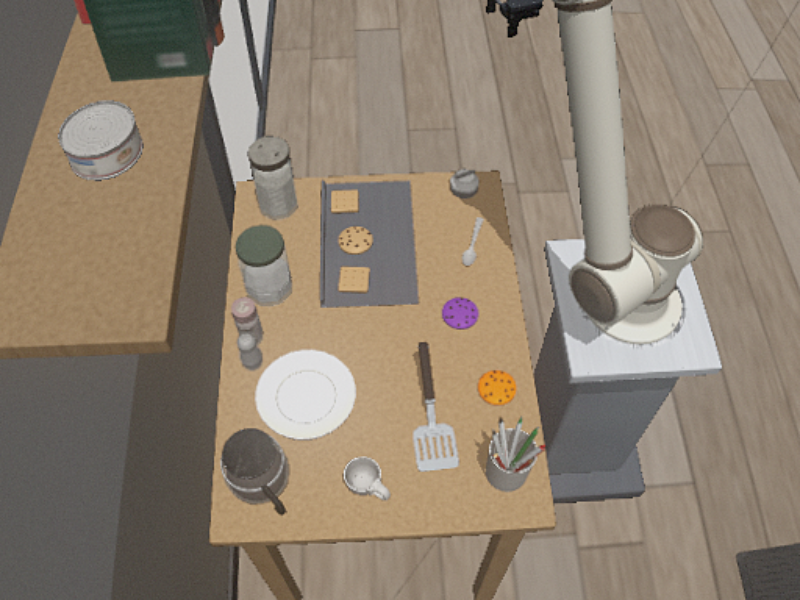

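View pics/b.png

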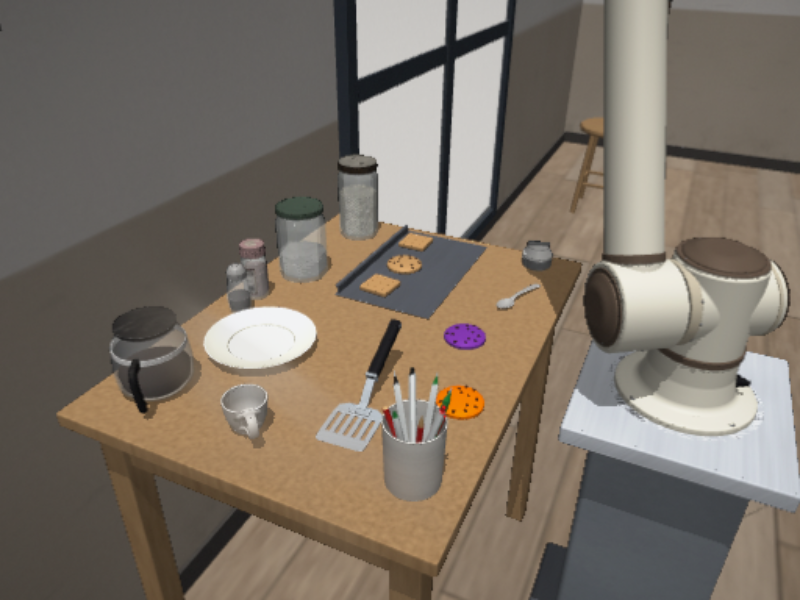

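The pictures show the biscuit in the middle of the row at about (355,240) in the 800x600 scene view, with shortbreads at (344,202) and (354,279). The upright edge is the sheet's left side (column 322) with the jars behind it. The turner blade is at (435,448), its handle end at (424,345), the plate at (306,394) and the cup at (365,477).

I'll fit poses from the masks.

```bash
cat > fit.py <<'E'
from h import *
from scipy.optimize import minimize
def box(x0,x1,y,z0,z1): return [[x,s*y,z] for x in (x0,x1) for s in (1,-1) for z in (z0,z1)]
d=np.array([-107,0,39.])/113.9; n=np.array([39,0,107.])/113.9
A=np.array([-68,0,30.]);B=np.array([-175,0,69.])
handle=[list(p+t*8*n+[0,s*9,0]) for p in (A,B) for t in (1,-1) for s in (1,-1)]
circ=lambda r,z:[[r*np.cos(a),r*np.sin(a),z] for a in np.linspace(0,6.28,60)]
M={'turner':[box(-42,42,36,0,2),[[-42,6,1],[-42,-6,1],[-68,6,30],[-68,-6,30]],handle],
 'baking_sheet':[box(-95,95,160,0,4),box(88,92,160,4,19)],
 'plate':[circ(90,20)],'biscuit':[circ(35,2),circ(33,12.5)],'shortbread_1':[box(-29,29,29,0,11)]}
def sil(name,parts,p,z0):
    c,s=np.cos(p[2]),np.sin(p[2]); m=np.zeros((384,512),np.uint8)
    for q in parts:
        q=np.array(q)/1e3; w=np.c_[c*q[:,0]-s*q[:,1]+p[0],s*q[:,0]+c*q[:,1]+p[1],q[:,2]+z0]
        h=cv2.convexHull(np.round(pix(name,w)*16).astype(np.int32)); cv2.fillConvexPoly(m,h,255,cv2.LINE_AA,4)
    return m/255.
def fit(label,p0,masks,z0=0.):
    f=lambda v:sum(1-np.minimum(a,b).sum()/np.maximum(a,b).sum() for k,b in masks.items() for a in [sil(k,M[label],[v[0]/1e3,v[1]/1e3,v[2]/100],z0)])
    v0=np.array([p0[0]*1e3,p0[1]*1e3,p0[2]*100])
    r=minimize(f,v0,method='Nelder-Mead',options=dict(initial_simplex=v0+np.array([[0,0,0],[8,0,0],[0,8,0],[0,0,8]]),maxiter=120,xatol=.1))
    return [r.x[0]/1e3,r.x[1]/1e3,r.x[2]],r.fun/len(masks)
def getmask(l,n,near,rad=0.07):
    T=cam(n)[2]
    best=None
    for r in trace(l,n):
        m=np.asarray(r['mask']); v,u=np.nonzero(m); 
        c=world(n,[u.mean(),v.mean()],.01)[0]
        e=np.hypot(*(c[:2]-near[:2]))
        if e<rad and (best is None or m.sum()>best.sum()): best=m
    return best
E
python3 - <<'E'
from fit import *
ims={n:capture(n) for n in ("scene","side")}
for l,p,z in (('turner',(.416,.255,1.57),0),('baking_sheet',(.498,-.15,0),0),('plate',(.643,.175,0),0),('biscuit',(.545,-.16,0),.004),('shortbread_1',(.5424,-.067,0),.004),('shortbread_1',(.56,-.268,0),.004)):
    near=p if l!='turner' else (.416,.22)
    ms={n:m for n in ims for m in [getmask(l,n,near,.07 if l in('turner','baking_sheet','plate') else .04)] if m is not None}
    for k in ms: print(l,k,fit(l,p,{k:ms[k]},z))
    if len(ms)==2: print(l,'both',fit(l,p,ms,z))
print(calibration('wrist')['hand_eye'])
E
```

```text
turner scene ([np.float64(0.41340668457298363), np.float64(0.2847407108756446), np.float64(161.37287689726338)], np.float64(0.30885339633932707))
turner side ([np.float64(0.4136964125072362), np.float64(0.28292033447705695), np.float64(164.81071834777327)], np.float64(0.26573799174254176))
turner both ([np.float64(0.4128775720791971), np.float64(0.283928857700444), np.float64(163.87929647017145)], np.float64(0.29025200076690305))
baking_sheet scene ([np.float64(0.5168711919392907), np.float64(-0.17224835032655345), np.float64(-0.09779023573974152)], np.float64(0.2387797112110539))
baking_sheet side ([np.float64(0.5196024292179421), np.float64(-0.17837158758741892), np.float64(-0.9647790396454918)], np.float64(0.20845484085985655))
baking_sheet both ([np.float64(0.5184888692143395), np.float64(-0.17525966071855914), np.float64(-0.9954744166917986)], np.float64(0.228986225630244))
plate scene ([np.float64(0.6374842249657066), np.float64(0.17786648376771824), np.float64(0.46867855509830747)], np.float64(0.05839502869205826))
plate side ([np.float64(0.6400635162714201), np.float64(0.1747
[... 1009 characters left out ...]
848987), np.float64(-0.06927143783658488), np.float64(3.296837028357804)], np.float64(0.31528130360706735))
shortbread_1 scene ([np.float64(0.5615494833426316), np.float64(-0.2747343132935548), np.float64(-1.0861652942501643)], np.float64(0.12060915424811303))
shortbread_1 side ([np.float64(0.5653326230739865), np.float64(-0.2758256483757133), np.float64(7.233541167434391)], np.float64(0.1929150445758968))
shortbread_1 both ([np.float64(0.5622901143238656), np.float64(-0.2751897855698911), np.float64(0.439940465233135)], np.float64(0.16373046130518093))
[[ 0.0002 -0.9593 -0.2823  0.0778]
 [ 1.      0.0001  0.0005  0.001 ]
 [-0.0004 -0.2823  0.9593 -0.199 ]
 [ 0.      0.      0.      1.    ]]
```

```bash
cat >> h.py <<'E'
from scipy.spatial.transform import Rotation as Ro
def toolR(yaw,pitch=0):
    """tool when turner has yaw (deg) and nose-down pitch (deg); tool x=-turner x, y=turner y, z=down"""
    t=Ro.from_euler('ZY',[yaw,pitch],degrees=True).as_matrix()
    return t@np.diag([-1,1,-1])
def delta(p,R,p0=None,R0=None):
    s=sense(); p0=s['tcp_pos'] if p0 is None else p0; R0=np.array(s['ee_rot']) if R0 is None else R0
    print('d mm',np.round(R0.T@(np.array(p)-p0)*1e3,1),'rv',np.round(Ro.from_matrix(R0.T@R).as_rotvec(),4))
E
python3 - <<'E'
from h import *
delta([.419,.2,.17],toolR(94))
E
```

```text
d mm [-461.7  673.4   15.1] rv [ 0.     -0.     -1.2998]
```

servo_tool --deltas '[{"tx":-370,"ty":330,"tz":10,"az":-0.9},{"tx":-370,"ty":330,"tz":10,"az":-0.9},{"tx":-370,"ty":330,"tz":10,"az":-0.9},{"tx":-370,"ty":330,"tz":10,"az":-0.9},{"tx":-370,"ty":330,"tz":10,"az":-0.9},{"tx":-370,"ty":330,"tz":10,"az":-0.9},{"tx":-370,"ty":330,"tz":10,"az":-0.9},{"tx":-370,"ty":330,"tz":10,"az":-0.9},{"tx":-370,"ty":330,"tz":10,"az":-0.9},{"tx":-370,"ty":330,"tz":10,"az":-0.9},{"tx":-370,"ty":330,"tz":10,"az":-0.9},{"tx":-370,"ty":330,"tz":10,"az":-0.9}]'

```text
schema error: expected keys tx, ty, tz, ax, ay, az, claw
```

```bash
python3 - <<'E'
from h import *
s=sense();print(s['time_s'],s['tcp_pos'],s['joints'])
delta([.419,.2,.17],toolR(94))
cv2.imwrite('pics/w1.png',capture('wrist'))
E
```

```text
1.6 [ 0.2089 -0.589   0.1851] [-55.6579  22.0421   0.4521   0.0018 -68.4098 -14.8169]
d mm [-461.7  673.4   15.1] rv [ 0.     -0.     -1.2998]
```

servo_tool --deltas '[{"tx":-370,"ty":330,"tz":10,"ax":0,"ay":0,"az":-0.9,"claw":87},{"tx":-370,"ty":330,"tz":10,"ax":0,"ay":0,"az":-0.9,"claw":87},{"tx":-370,"ty":330,"tz":10,"ax":0,"ay":0,"az":-0.9,"claw":87},{"tx":-370,"ty":330,"tz":10,"ax":0,"ay":0,"az":-0.9,"claw":87},{"tx":-370,"ty":330,"tz":10,"ax":0,"ay":0,"az":-0.9,"claw":87},{"tx":-370,"ty":330,"tz":10,"ax":0,"ay":0,"az":-0.9,"claw":87},{"tx":-370,"ty":330,"tz":10,"ax":0,"ay":0,"az":-0.9,"claw":87},{"tx":-370,"ty":330,"tz":10,"ax":0,"ay":0,"az":-0.9,"claw":87},{"tx":-370,"ty":330,"tz":10,"ax":0,"ay":0,"az":-0.9,"claw":87},{"tx":-370,"ty":330,"tz":10,"ax":0,"ay":0,"az":-0.9,"claw":87},{"tx":-370,"ty":330,"tz":10,"ax":0,"ay":0,"az":-0.9,"claw":87},{"tx":-370,"ty":330,"tz":10,"ax":0,"ay":0,"az":-0.9,"claw":87}]'

```text
time_s: 2.65
tcp_pos: [0.4482, -0.1521, 0.1756]
ee_rot: [[-0.323, -0.946, 0.001], [-0.946, 0.323, -0.0], [-0.0, -0.001, -1.0]]
wrist_force: [0.2, 0.1, -0.7]
gripper_width: 0.999
gripper_force: 0.0
```

```bash
python3 - <<'E'
from h import *
s=sense();print(s['time_s'],s['tcp_pos'],s['joints'])
delta([.419,.2,.17],toolR(94))
E
```

```text
2.65 [ 0.4482 -0.1521  0.1756] [  0.9881   7.5573 -20.9208   0.005  -61.4483 -19.8452]
d mm [-323.8  141.4    5.6] rv [-0.0013  0.0001 -0.3989]
```

servo_tool --deltas '[{"tx":-324,"ty":141,"tz":5,"ax":0,"ay":0,"az":-0.4,"claw":87},{"tx":-324,"ty":141,"tz":5,"ax":0,"ay":0,"az":-0.4,"claw":87},{"tx":-324,"ty":141,"tz":5,"ax":0,"ay":0,"az":-0.4,"claw":87},{"tx":-324,"ty":141,"tz":5,"ax":0,"ay":0,"az":-0.4,"claw":87},{"tx":-324,"ty":141,"tz":5,"ax":0,"ay":0,"az":-0.4,"claw":87},{"tx":-324,"ty":141,"tz":5,"ax":0,"ay":0,"az":-0.4,"claw":87},{"tx":-324,"ty":141,"tz":5,"ax":0,"ay":0,"az":-0.4,"claw":87},{"tx":-324,"ty":141,"tz":5,"ax":0,"ay":0,"az":-0.4,"claw":87},{"tx":-324,"ty":141,"tz":5,"ax":0,"ay":0,"az":-0.4,"claw":87},{"tx":-324,"ty":141,"tz":5,"ax":0,"ay":0,"az":-0.4,"claw":87}]'

```text
time_s: 3.48
tcp_pos: [0.4191, 0.2017, 0.1703]
ee_rot: [[0.075, -0.997, 0.001], [-0.997, -0.075, 0.001], [-0.001, -0.001, -1.0]]
wrist_force: [0.6, -0.1, -0.8]
gripper_width: 1.002
gripper_force: 0.0
```

```bash
python3 - <<'E'
from fit import *
s=sense();print(s['time_s'],s['tcp_pos'])
im=capture('wrist'); p=[.413,.284,1.64]
ms=[m for r in trace('turner','wrist')[:2] for m in [np.asarray(r['mask'])]]
for m in ms: print(m.sum(), fit('turner',p,{'wrist':m}))
m=sil('wrist',M['turner'],p,0)
c,_=cv2.findContours((m>.5).astype(np.uint8),0,1); cv2.drawContours(im,c,-1,(0,0,255),1)
cv2.imwrite('pics/w1.png',im)
E
```

```text
3.4833 [0.4191 0.2017 0.1703]
4491 ([np.float64(0.4111759177709368), np.float64(0.2828603066072312), np.float64(163.9993810970776)], np.float64(0.2027371875139753))
```

View pics/w1.png

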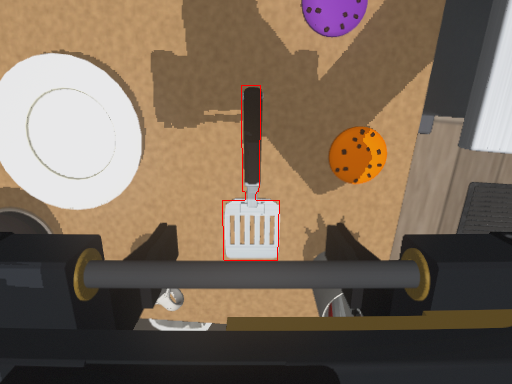

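The projected outline (red) sits on the real turner to within about a pixel: blade at (251,230), handle at (251,135). So I descend and grip.

servo_tool --deltas '[{"tx":14,"ty":1,"tz":100,"ax":0,"ay":0,"az":0,"claw":87},{"tx":14,"ty":1,"tz":100,"ax":0,"ay":0,"az":0,"claw":60},{"tx":14,"ty":1,"tz":100,"ax":0,"ay":0,"az":0,"claw":50},{"tx":14,"ty":1,"tz":130,"ax":0,"ay":0,"az":0,"claw":40},{"tx":14,"ty":1,"tz":149,"ax":0,"ay":0,"az":0,"claw":40},{"tx":14,"ty":1,"tz":149,"ax":0,"ay":0,"az":0,"claw":40},{"tx":14,"ty":1,"tz":149,"ax":0,"ay":0,"az":0,"claw":20},{"tx":14,"ty":1,"tz":149,"ax":0,"ay":0,"az":0,"claw":10},{"tx":14,"ty":1,"tz":149,"ax":0,"ay":0,"az":0,"claw":5},{"tx":14,"ty":1,"tz":149,"ax":0,"ay":0,"az":0,"claw":5},{"tx":14,"ty":1,"tz":149,"ax":0,"ay":0,"az":0,"claw":5},{"tx":14,"ty":1,"tz":149,"ax":0,"ay":0,"az":0,"claw":5}]'

```text
time_s: 4.58
tcp_pos: [0.4193, 0.1842, 0.0219]
ee_rot: [[0.07, -0.998, 0.001], [-0.998, -0.07, 0.001], [-0.001, -0.001, -1.0]]
wrist_force: [0.4, 0.2, 0.0]
gripper_width: 0.249
gripper_force: 0.0
```

servo_tool --deltas '[{"tx":0,"ty":0,"tz":0,"ax":0,"ay":0,"az":0,"claw":5},{"tx":0,"ty":0,"tz":0,"ax":0,"ay":0,"az":0,"claw":5},{"tx":0,"ty":0,"tz":0,"ax":0,"ay":0,"az":0,"claw":5},{"tx":0,"ty":0,"tz":0,"ax":0,"ay":0,"az":0,"claw":5},{"tx":0,"ty":0,"tz":0,"ax":0,"ay":0,"az":0,"claw":5},{"tx":0,"ty":0,"tz":0,"ax":0,"ay":0,"az":0,"claw":5}]'

```text
time_s: 5.08
tcp_pos: [0.4189, 0.1838, 0.0211]
ee_rot: [[0.07, -0.998, -0.0], [-0.998, -0.07, -0.0], [0.0, 0.0, -1.0]]
wrist_force: [0.2, 1.1, 0.3]
gripper_width: 0.061
gripper_force: 0.0
```

```bash
python3 - <<'E'
from fit import *
s=sense();print(s['time_s'],s['tcp_pos'],s['ee_rot'],s['gripper_width'],s['gripper_force'],s['wrist_force'],s['moment'])
ims={n:capture(n) for n in ("scene","side")}
for l,p,z in (('baking_sheet',(.518,-.175,0),0),):
    for n in ims:
        im=ims[n].copy()
        m=sil(n,M[l],p,z);c,_=cv2.findContours((m>.5).astype(np.uint8),0,1); cv2.drawContours(im,c,-1,(0,0,255),1)
        m=sil(n,M['biscuit'],(.540,-.170,0),.004);c,_=cv2.findContours((m>.5).astype(np.uint8),0,1); cv2.drawContours(im,c,-1,(0,255,0),1)
        m=sil(n,M['plate'],(.6375,.1765,0),0);c,_=cv2.findContours((m>.5).astype(np.uint8),0,1); cv2.drawContours(im,c,-1,(0,255,0),1)
        m=sil(n,M['turner'],(.4125,.2835,1.64),0);c,_=cv2.findContours((m>.5).astype(np.uint8),0,1); cv2.drawContours(im,c,-1,(0,255,0),1)
        ims[n]=im
a=cv2.resize(ims['scene'][100:310,140:360],None,fx=2.4,fy=2.4,interpolation=cv2.INTER_CUBIC)
cv2.imwrite('pics/c.png',a)
E
```

```text
5.0833 [0.4189 0.1838 0.0211] [[ 0.07   -0.9975 -0.0001]
 [-0.9975 -0.07   -0.0001]
 [ 0.0001  0.0001 -1.    ]] 0.060780472503501826 0.0 [0.2207 1.1452 0.3328] [ 0.0419  0.07   -0.03  ]
```

View pics/c.png

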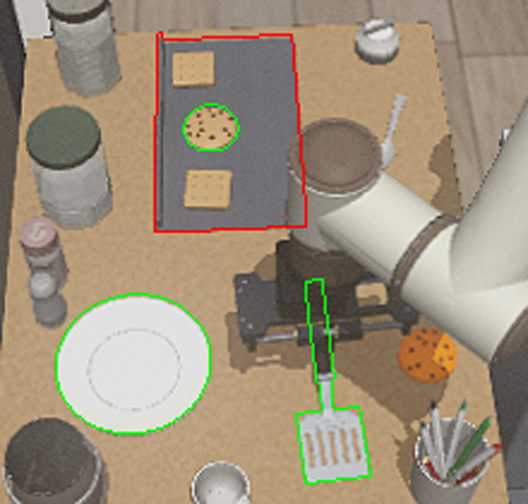

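The outlines fit the sheet, biscuit (210,127), plate (133,363) and turner well. However, the gripper reads about 5 mm with no force, so it may not hold the handle. I'll look from the side.

```bash
python3 - <<'E'
from fit import *
s=sense();im=capture('side');R=np.array(s['ee_rot']);p=np.array(s['tcp_pos'])
q=pix('side',[p,p+R@[0,0,-.019],p+R@[0,0,-.07]])
for a in q: cv2.circle(im,tuple(np.round(a).astype(int)),2,(0,0,255),-1)
m=sil('side',M['turner'],(.4125,.2835,1.64),0);c,_=cv2.findContours((m>.5).astype(np.uint8),0,1); cv2.drawContours(im,c,-1,(0,255,0),1)
print(q)
cv2.imwrite('pics/d.png',cv2.resize(im[130:310,130:350],None,fx=3,fy=3,interpolation=cv2.INTER_CUBIC))
E
```

```text
[[242.5837 238.2091]
 [242.5395 231.6156]
 [242.4158 213.2417]]
```

View pics/d.png

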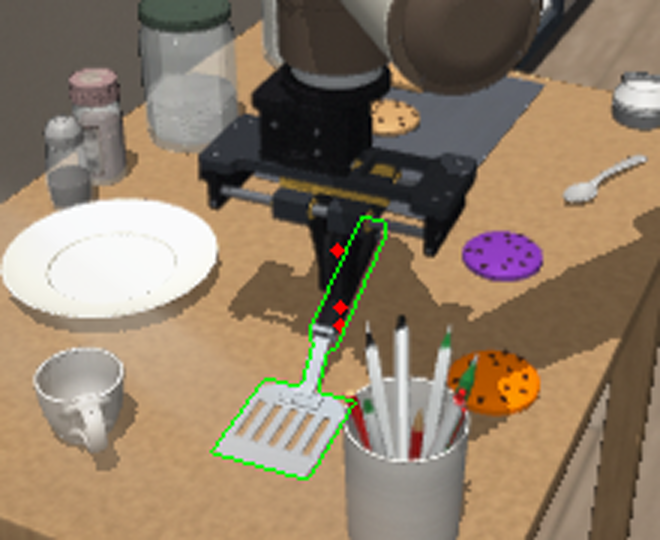

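```bash
python3 - <<'E'
from fit import *
im=capture('wrist')
m=sil('wrist',M['turner'],(.4125,.2835,1.64),0);c,_=cv2.findContours((m>.5).astype(np.uint8),0,1); cv2.drawContours(im,c,-1,(0,0,255),1)
s=sense();R=np.array(s['ee_rot']);p=np.array(s['tcp_pos'])
for a in pix('wrist',[p,p+R@[0,0,-.019]]): print(a)
cv2.imwrite('pics/e.png',im); print(s['time_s'],s['gripper_width'],s['gripper_force'])
E
```

```text
[250.4255 215.7893]
[250.3454 226.4889]
5.2833 0.060325437504284644 0.0
```

View pics/e.png

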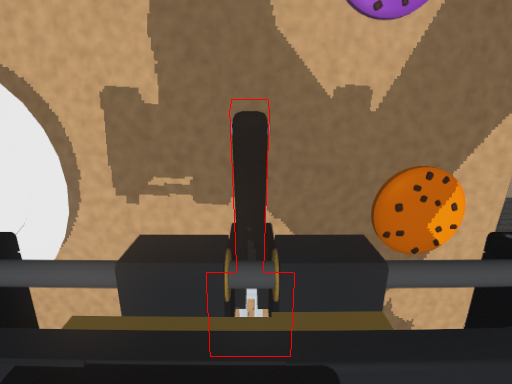

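The wrist view shows the fingers flanking the handle at (232,240) and (270,240). The handle's rear end is at row 113, against 100 predicted. I'll command a full close to see whether anything is held.

servo_tool --deltas '[{"tx":0,"ty":0,"tz":0,"ax":0,"ay":0,"az":0,"claw":0},{"tx":0,"ty":0,"tz":0,"ax":0,"ay":0,"az":0,"claw":0},{"tx":0,"ty":0,"tz":0,"ax":0,"ay":0,"az":0,"claw":0},{"tx":0,"ty":0,"tz":0,"ax":0,"ay":0,"az":0,"claw":0}]'

```text
time_s: 5.62
tcp_pos: [0.4189, 0.1839, 0.0212]
ee_rot: [[0.07, -0.998, 0.0], [-0.998, -0.07, 0.0], [-0.0, -0.0, -1.0]]
wrist_force: [-0.5, 0.4, -0.4]
gripper_width: 0.001
gripper_force: 0.0
```

```bash
python3 - <<'E'
from fit import *
s=sense();print(s['time_s'],s['tcp_pos'],s['gripper_width'],s['gripper_force'],s['wrist_force'],s['moment'])
im=capture('side');ms={}
for n in ('scene','side'):
    if n=='scene': capture(n)
    ms[n]=np.asarray(trace('turner',n)[0]['mask'])
    print(n,ms[n].sum(),fit('turner',(.4125,.29,1.64),{n:ms[n]}))
E
```

```text
5.6167 [0.4189 0.1839 0.0212] 0.0007758184765239614 0.0 [-0.4916  0.368  -0.3973] [-0.0185  0.0953  0.0077]
scene 816 ([np.float64(0.41317109688546916), np.float64(0.28562506239285107), np.float64(161.42112493762124)], np.float64(0.3580426071754568))
side 1250 ([np.float64(0.4137191181053197), np.float64(0.2838172362629337), np.float64(164.99718405401794)], np.float64(0.2204889423467168))
```

```bash
python3 - <<'E'
from fit import *
w=capture('wrist');a=capture('side');b=capture('scene')
g=lambda im:(255*(im/255.)**.5).astype(np.uint8)
A=cv2.resize(g(a[180:260,200:280]),(400,400),interpolation=cv2.INTER_CUBIC)
W=cv2.resize(g(w[90:340,190:310]),(192*1,400),interpolation=cv2.INTER_CUBIC)
W=cv2.resize(g(w[190:330,180:320]),(400,400),interpolation=cv2.INTER_CUBIC)
cv2.imwrite('pics/f.png',np.hstack([A,W]))
E
```

```text
(no output)
```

View pics/f.png

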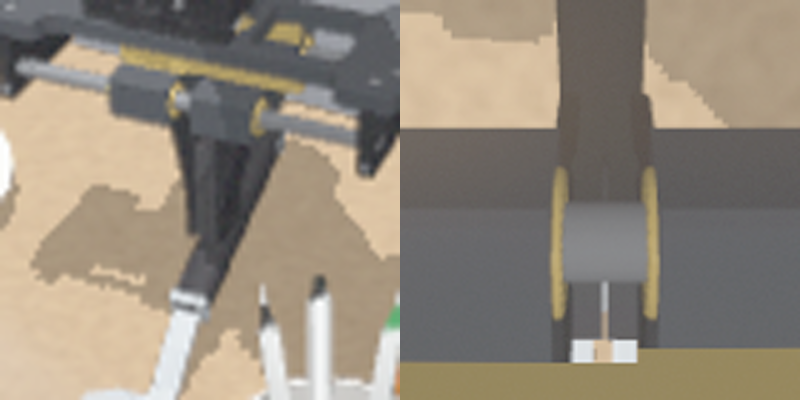

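```bash
python3 - <<'E'
from fit import *
import fit as F
def col(im,lo,hi):
    m=cv2.inRange(cv2.cvtColor(im,cv2.COLOR_BGR2HSV),lo,hi); m=cv2.morphologyEx(m,cv2.MORPH_CLOSE,np.ones((7,7)))
    n,l,st,c=cv2.connectedComponentsWithStats(m); i=1+np.argmax(st[1:,4]); return l==i
cols={'orange':((5,180,120),(16,255,255)),'purple':((130,100,60),(160,255,255))}
print(sense()['time_s'],sense()['tcp_pos'])
ims={n:capture(n) for n in ('scene','side','wrist')}
W1=cv2.imread('pics/w1.png')
for k,(lo,hi) in cols.items():
    ms={n:col(ims[n],lo,hi) for n in ims}
    for n in ('scene','side'): print(k,n,ms[n].sum(),fit('biscuit',(.29,.18,0) if k=='orange' else (.35,.02,0),{n:ms[n]}))
    s,_=fit('biscuit',(.29,.18,0) if k=='orange' else (.35,.02,0),{n:ms[n] for n in('scene','side')})
    for lab,m in (('now',ms['wrist']),('w1',col(W1,lo,hi))):
        v,u=np.nonzero(m); print(lab,m.sum(),u.min(),u.max(),v.min(),v.max())
        if lab=='now': 
            mm=sil('wrist',M['biscuit'],s,0)>.5; v,u=np.nonzero(mm); print(' pred',mm.sum(),u.min(),u.max(),v.min(),v.max())
E
```

```text
5.9667 [0.4189 0.1838 0.0212]
orange scene 388 ([np.float64(0.29358251430794413), np.float64(0.17770754769299996), np.float64(3.5879569099921254)], np.float64(0.2154281681429261))
orange side 511 ([np.float64(0.2925192591106379), np.float64(0.17500007341281484), np.float64(5.0592939760600615)], np.float64(0.18402988910689988))
now 5743 373 464 166 253
 pred 6948 370 468 163 254
w1 2294 329 386 127 183Traceback (most recent call last):
  File "<stdin>", line 11, in <module>
  File "<stdin>", line 5, in col
    return _wrapfunc(a, 'argmax', axis=axis, out=out, **kwds)
    return bound(*args, **kwds)
ValueError: attempt to get argmax of an empty sequence
```

Evidence from the side and wrist views suggests the real fingertips are 20–30 mm higher than reported, closing just above the handle. I'll open, go down 12 mm (safe either way), and close again.

servo_tool --deltas '[{"tx":0,"ty":0,"tz":0,"ax":0,"ay":0,"az":0,"claw":45},{"tx":0,"ty":0,"tz":0,"ax":0,"ay":0,"az":0,"claw":45},{"tx":0,"ty":0,"tz":0,"ax":0,"ay":0,"az":0,"claw":45},{"tx":0,"ty":0,"tz":0,"ax":0,"ay":0,"az":0,"claw":45},{"tx":0,"ty":0,"tz":0,"ax":0,"ay":0,"az":0,"claw":45},{"tx":0,"ty":0,"tz":0,"ax":0,"ay":0,"az":0,"claw":45},{"tx":0,"ty":0,"tz":0,"ax":0,"ay":0,"az":0,"claw":45},{"tx":0,"ty":0,"tz":6,"ax":0,"ay":0,"az":0,"claw":45},{"tx":0,"ty":0,"tz":12,"ax":0,"ay":0,"az":0,"claw":45},{"tx":0,"ty":0,"tz":12,"ax":0,"ay":0,"az":0,"claw":45}]'

```text
time_s: 6.95
tcp_pos: [0.418, 0.1831, 0.0078]
ee_rot: [[0.069, -0.998, -0.002], [-0.998, -0.069, -0.002], [0.002, 0.002, -1.0]]
wrist_force: [0.0, 0.1, -0.7]
gripper_width: 0.508
gripper_force: 0.0
```

servo_tool --deltas '[{"tx":0,"ty":0,"tz":0,"ax":0,"ay":0,"az":0,"claw":5},{"tx":0,"ty":0,"tz":0,"ax":0,"ay":0,"az":0,"claw":5},{"tx":0,"ty":0,"tz":0,"ax":0,"ay":0,"az":0,"claw":5},{"tx":0,"ty":0,"tz":0,"ax":0,"ay":0,"az":0,"claw":5},{"tx":0,"ty":0,"tz":0,"ax":0,"ay":0,"az":0,"claw":5},{"tx":0,"ty":0,"tz":0,"ax":0,"ay":0,"az":0,"claw":5},{"tx":0,"ty":0,"tz":0,"ax":0,"ay":0,"az":0,"claw":5},{"tx":0,"ty":0,"tz":0,"ax":0,"ay":0,"az":0,"claw":5}]'

```text
time_s: 7.62
tcp_pos: [0.419, 0.1839, 0.0093]
ee_rot: [[0.07, -0.998, 0.0], [-0.998, -0.07, 0.0], [-0.0, -0.0, -1.0]]
wrist_force: [-0.2, 0.4, 0.7]
gripper_width: 0.191
gripper_force: 30.0
```

Now it grips (16.6 mm, 30 N), which confirms the offset. I'll regrip 12 mm deeper for a firm hold.

servo_tool --deltas '[{"tx":0,"ty":0,"tz":0,"ax":0,"ay":0,"az":0,"claw":35},{"tx":0,"ty":0,"tz":0,"ax":0,"ay":0,"az":0,"claw":35},{"tx":0,"ty":0,"tz":0,"ax":0,"ay":0,"az":0,"claw":35},{"tx":-3,"ty":0,"tz":4,"ax":0,"ay":0,"az":0,"claw":35},{"tx":-4,"ty":0,"tz":8,"ax":0,"ay":0,"az":0,"claw":35},{"tx":-4,"ty":0,"tz":12,"ax":0,"ay":0,"az":0,"claw":35},{"tx":-4,"ty":0,"tz":12,"ax":0,"ay":0,"az":0,"claw":35},{"tx":-4,"ty":0,"tz":12,"ax":0,"ay":0,"az":0,"claw":5},{"tx":-4,"ty":0,"tz":12,"ax":0,"ay":0,"az":0,"claw":5},{"tx":-4,"ty":0,"tz":12,"ax":0,"ay":0,"az":0,"claw":5},{"tx":-4,"ty":0,"tz":12,"ax":0,"ay":0,"az":0,"claw":5},{"tx":-4,"ty":0,"tz":12,"ax":0,"ay":0,"az":0,"claw":5}]'

```text
time_s: 8.62
tcp_pos: [0.4187, 0.1879, -0.0027]
ee_rot: [[0.07, -0.998, 0.0], [-0.998, -0.07, 0.0], [-0.0, -0.0, -1.0]]
wrist_force: [-0.5, -0.3, -0.2]
gripper_width: 0.201
gripper_force: 30.0
```

```bash
python3 - <<'E'
from fit import *
s=sense();print(s['time_s'],s['tcp_pos'],s['gripper_width'],s['gripper_force'],s['wrist_force'],s['moment'])
ms={}
for n in ('scene','side'):
    capture(n); ms[n]=np.asarray(trace('turner',n)[0]['mask'])
    print(n,ms[n].sum(),fit('turner',(.4125,.29,1.64),{n:ms[n]}))
E
```

```text
8.6167 [ 0.4187  0.1879 -0.0027] 0.20086226098711454 29.991416037082672 [-0.4916 -0.272  -0.206 ] [ 0.0058  0.0333 -0.0157]
scene 878 ([np.float64(0.4133757514278238), np.float64(0.28640374862355283), np.float64(162.38521829924116)], np.float64(0.31723475815211555))
side 892 ([np.float64(0.41289303758276397), np.float64(0.28233990847494944), np.float64(166.3424966762633)], np.float64(0.436811031441794))
```

servo_tool --deltas '[{"tx":0,"ty":0,"tz":-15,"ax":0,"ay":0,"az":0,"claw":5},{"tx":0,"ty":0,"tz":-40,"ax":0,"ay":0,"az":0,"claw":5},{"tx":0,"ty":0,"tz":-70,"ax":0,"ay":0,"az":0,"claw":5},{"tx":0,"ty":0,"tz":-95,"ax":0,"ay":0,"az":0,"claw":5},{"tx":0,"ty":0,"tz":-105,"ax":0,"ay":0,"az":0,"claw":5},{"tx":0,"ty":0,"tz":-105,"ax":0,"ay":0,"az":0,"claw":5}]'

```text
time_s: 9.32
tcp_pos: [0.42, 0.189, 0.1047]
ee_rot: [[0.07, -0.998, 0.004], [-0.998, -0.07, 0.004], [-0.004, -0.005, -1.0]]
wrist_force: [0.2, -0.2, -1.0]
gripper_width: 0.202
gripper_force: 30.0
```

```bash
python3 - <<'E'
from h import *
s=sense();print(s['time_s'],s['tcp_pos'],s['gripper_width'],s['gripper_force'],s['wrist_force'],s['moment'])
delta([.358,-.170,.102],toolR(-.5))
E
```

```text
9.3167 [0.42   0.189  0.1047] 0.20181716495829763 29.990749061107635 [ 0.1549 -0.1993 -0.9504] [0.004  0.1492 0.0639]
d mm [353.7  87.1   1.1] rv [-0.0007  0.0066  1.6499]
```

servo_tool --deltas '[{"tx":25,"ty":7,"tz":0,"ax":0,"ay":0,"az":0.12,"claw":5},{"tx":55,"ty":14,"tz":0,"ax":0,"ay":0,"az":0.24,"claw":5},{"tx":85,"ty":21,"tz":0,"ax":0,"ay":0,"az":0.36,"claw":5},{"tx":115,"ty":28,"tz":0,"ax":0,"ay":0,"az":0.48,"claw":5},{"tx":140,"ty":35,"tz":0,"ax":0,"ay":0,"az":0.6,"claw":5},{"tx":165,"ty":42,"tz":0,"ax":0,"ay":0,"az":0.72,"claw":5},{"tx":195,"ty":49,"tz":0,"ax":0,"ay":0,"az":0.84,"claw":5},{"tx":225,"ty":56,"tz":0,"ax":0,"ay":0,"az":0.96,"claw":5},{"tx":255,"ty":63,"tz":0,"ax":0,"ay":0,"az":1.08,"claw":5},{"tx":285,"ty":70,"tz":0,"ax":0,"ay":0,"az":1.2,"claw":5},{"tx":310,"ty":77,"tz":0,"ax":0,"ay":0,"az":1.32,"claw":5},{"tx":330,"ty":82,"tz":0,"ax":0,"ay":0,"az":1.44,"claw":5}]'

```text
time_s: 10.32
tcp_pos: [0.3576, -0.1486, 0.1007]
ee_rot: [[-0.981, -0.192, -0.004], [-0.192, 0.981, 0.0], [0.004, 0.001, -1.0]]
wrist_force: [0.8, 0.5, -2.0]
gripper_width: 0.204
gripper_force: 30.0
```

```bash
python3 - <<'E'
from h import *
s=sense();print(s['time_s'],s['tcp_pos'],s['joints'],s['gripper_width'],s['wrist_force'],s['moment'])
delta([.358,-.170,.042],toolR(-.5))
E
```

```text
10.3167 [ 0.3576 -0.1486  0.1007] [  1.7781   3.8873 -37.6202  -0.0434 -48.7019 -80.6825] 0.20385102639920066 [ 0.7859  0.5152 -1.9637] [ 0.0777  0.0383 -0.0285]
d mm [  3.5 -21.2  58.7] rv [ 0.0008 -0.0036  0.2019]
```

servo_tool --deltas '[{"tx":3,"ty":-10,"tz":15,"ax":0,"ay":0,"az":0.1,"claw":5},{"tx":3,"ty":-21,"tz":35,"ax":0,"ay":0,"az":0.2,"claw":5},{"tx":3,"ty":-21,"tz":52,"ax":0,"ay":0,"az":0.2,"claw":5},{"tx":3,"ty":-21,"tz":58,"ax":0,"ay":0,"az":0.2,"claw":5},{"tx":3,"ty":-21,"tz":58,"ax":0,"ay":0,"az":0.2,"claw":5},{"tx":3,"ty":-21,"tz":58,"ax":0,"ay":0,"az":0.2,"claw":5}]'

```text
time_s: 10.82
tcp_pos: [0.3607, -0.1682, 0.0438]
ee_rot: [[-1.0, -0.002, -0.002], [-0.002, 1.0, -0.0], [0.002, -0.0, -1.0]]
wrist_force: [0.2, 0.5, -0.2]
gripper_width: 0.208
gripper_force: 30.0
```

```bash
cat > look.py <<'E'
from fit import *
import sys
def ov(im,n,items):
    for l,p,z,c in items:
        m=sil(n,M[l],p,z);k,_=cv2.findContours((m>.5).astype(np.uint8),0,1); cv2.drawContours(im,k,-1,c,1)
    return im
E
python3 - <<'E'
from look import *
s=sense();print(s['time_s'],s['tcp_pos'],s['ee_rot'][0],s['wrist_force'],s['moment'])
p=np.array(s['tcp_pos']); t=(p[0]+.0963,p[1]-.001,0); z=p[2]+.003
out=[]
for n,(r0,c0) in (('scene',(100,185)),('side',(120,200))):
    im=capture(n); 
    ms=trace('turner',n)[:2]
    for r in ms:
        m=np.asarray(r['mask']); v,u=np.nonzero(m); print(n,r['confidence'],m.sum(),world(n,[u.mean(),v.mean()],z+.02)[0])
        if m.sum()>200: print(fit('turner',t,{n:m},z))
    ov(im,n,[('turner',t,z,(0,0,255)),('biscuit',(.54,-.17,0),.004,(0,255,0))])
    out.append(cv2.resize(im[r0:r0+120,c0:c0+120],(400,400),interpolation=cv2.INTER_CUBIC))
cv2.imwrite('pics/g.png',np.hstack(out))
E
```

```text
10.8167 [ 0.3607 -0.1682  0.0438] [-1.     -0.0016 -0.0018] [ 0.1615  0.4839 -0.2476] [0.0178 0.066  0.0443]
scene 0.98 479 [ 0.4557 -0.1504  0.0668]
([np.float64(0.45921570840301024), np.float64(-0.16718367708382617), np.float64(-2.1628640675904487)], np.float64(0.4967227883987536))
side 0.87 472 [ 0.4098 -0.1683  0.0668]
([np.float64(0.4596058717278203), np.float64(-0.17138330857019485), np.float64(-6.030073667821345)], np.float64(0.3632285562067129))
```

View pics/g.png

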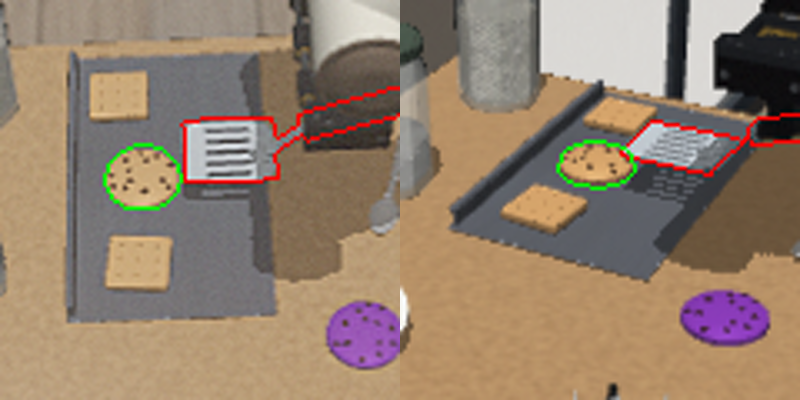

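Blade (red/actual) sits just short of the biscuit: scene crop (222,152) against the biscuit at (143,177). Both are aligned in y within 2 mm. Now I descend.

servo_tool --deltas '[{"tx":5,"ty":0,"tz":12,"ax":0,"ay":0,"az":0,"claw":5},{"tx":5,"ty":0,"tz":24,"ax":0,"ay":0,"az":0,"claw":5},{"tx":5,"ty":0,"tz":34,"ax":0,"ay":0,"az":0,"claw":5},{"tx":5,"ty":0,"tz":37,"ax":0,"ay":0,"az":0,"claw":5},{"tx":5,"ty":0,"tz":37,"ax":0,"ay":0,"az":0,"claw":5},{"tx":5,"ty":0,"tz":37,"ax":0,"ay":0,"az":0,"claw":5}]'

```text
time_s: 11.52
tcp_pos: [0.3568, -0.1682, 0.0077]
ee_rot: [[-1.0, -0.001, 0.001], [-0.001, 1.0, -0.0], [-0.001, -0.0, -1.0]]
wrist_force: [0.7, -0.2, -1.4]
gripper_width: 0.201
gripper_force: 30.0
```

servo_tool --deltas '[{"tx":0,"ty":0,"tz":2,"ax":0,"ay":0,"az":0,"claw":5},{"tx":0,"ty":0,"tz":2,"ax":0,"ay":0,"az":0,"claw":5},{"tx":0,"ty":0,"tz":2,"ax":0,"ay":0,"az":0,"claw":5}]'

```text
time_s: 11.77
tcp_pos: [0.3565, -0.1683, 0.0055]
ee_rot: [[-1.0, -0.001, 0.001], [-0.001, 1.0, -0.0], [-0.001, -0.0, -1.0]]
wrist_force: [-0.2, 0.4, -1.7]
gripper_width: 0.205
gripper_force: 30.0
```

```bash
python3 - <<'E'
from h import *
s=sense();print(s['time_s'],s['tcp_pos'],s['wrist_force'],s['moment'])
E
```

```text
11.7667 [ 0.3565 -0.1683  0.0055] [-0.2014  0.4112 -1.7231] [-0.051   0.0811  0.0164]
```

servo_tool --deltas '[{"tx":0,"ty":0,"tz":2,"ax":0,"ay":0,"az":0,"claw":5},{"tx":0,"ty":0,"tz":2,"ax":0,"ay":0,"az":0,"claw":5},{"tx":0,"ty":0,"tz":2,"ax":0,"ay":0,"az":0,"claw":5}]'

```text
time_s: 12.02
tcp_pos: [0.3561, -0.1683, 0.0031]
ee_rot: [[-1.0, -0.001, -0.0], [-0.001, 1.0, 0.0], [0.0, 0.0, -1.0]]
wrist_force: [0.4, -0.2, -2.1]
gripper_width: 0.202
gripper_force: 30.0
```

servo_tool --deltas '[{"tx":0,"ty":0,"tz":1.5,"ax":0,"ay":0,"az":0,"claw":5},{"tx":0,"ty":0,"tz":1.5,"ax":0,"ay":0,"az":0,"claw":5},{"tx":0,"ty":0,"tz":1.5,"ax":0,"ay":0,"az":0,"claw":5}]'

```text
time_s: 12.27
tcp_pos: [0.3563, -0.1683, 0.0016]
ee_rot: [[-1.0, -0.001, 0.0], [-0.001, 1.0, -0.0], [-0.0, -0.0, -1.0]]
wrist_force: [0.7, 0.4, -1.1]
gripper_width: 0.203
gripper_force: 30.0
```

servo_tool --deltas '[{"tx":0,"ty":0,"tz":1.5,"ax":0,"ay":0,"az":0,"claw":5},{"tx":0,"ty":0,"tz":1.5,"ax":0,"ay":0,"az":0,"claw":5},{"tx":0,"ty":0,"tz":1.5,"ax":0,"ay":0,"az":0,"claw":5}]'

```text
time_s: 12.52
tcp_pos: [0.356, -0.1684, 0.0004]
ee_rot: [[-1.0, -0.001, -0.0], [-0.001, 1.0, -0.0], [0.0, -0.0, -1.0]]
wrist_force: [-1.8, -0.5, 4.3]
gripper_width: 0.207
gripper_force: 30.0
```

```bash
python3 - <<'E'
from h import *
s=sense();print(s['time_s'],s['tcp_pos'],s['wrist_force'],s['moment'])
E
```

```text
12.5167 [ 0.356  -0.1684  0.0004] [-1.8397 -0.5115  4.2686] [-0.0404  0.4202 -0.0547]
```

Contact at the expected height (about 6 N). I'll set a slight nose-down pitch so the front edge leads on the sheet.

servo_tool --deltas '[{"tx":0,"ty":0,"tz":-3,"ax":0,"ay":0,"az":0,"claw":5},{"tx":0,"ty":0,"tz":-3,"ax":0,"ay":0.026,"az":0,"claw":5},{"tx":0,"ty":0,"tz":-3,"ax":0,"ay":0.026,"az":0,"claw":5},{"tx":0,"ty":0,"tz":-3,"ax":0,"ay":0.026,"az":0,"claw":5}]'

```text
time_s: 12.85
tcp_pos: [0.3573, -0.1683, 0.0033]
ee_rot: [[-1.0, -0.001, -0.024], [-0.001, 1.0, -0.0], [0.024, -0.0, -1.0]]
wrist_force: [-0.7, 0.6, 0.5]
gripper_width: 0.205
gripper_force: 30.0
```

```bash
python3 - <<'E'
from h import *
s=sense();print(s['time_s'],s['tcp_pos'],s['wrist_force'],s['moment'],s['ee_rot'][2])
E
```

```text
12.85 [ 0.3573 -0.1683  0.0033] [-0.6582  0.5523  0.528 ] [-0.0619 -0.4149 -0.0551] [ 0.0236 -0.0001 -0.9997]
```

servo_tool --deltas '[{"tx":-4,"ty":0,"tz":-0.1,"ax":0,"ay":0,"az":0,"claw":5},{"tx":-8,"ty":0,"tz":-0.2,"ax":0,"ay":0,"az":0,"claw":5},{"tx":-12,"ty":0,"tz":-0.3,"ax":0,"ay":0,"az":0,"claw":5},{"tx":-16,"ty":0,"tz":-0.4,"ax":0,"ay":0,"az":0,"claw":5},{"tx":-20,"ty":0,"tz":-0.5,"ax":0,"ay":0,"az":0,"claw":5},{"tx":-24,"ty":0,"tz":-0.6,"ax":0,"ay":0,"az":0,"claw":5},{"tx":-28,"ty":0,"tz":-0.7,"ax":0,"ay":0,"az":0,"claw":5},{"tx":-32,"ty":0,"tz":-0.8,"ax":0,"ay":0,"az":0,"claw":5},{"tx":-36,"ty":0,"tz":-0.9,"ax":0,"ay":0,"az":0,"claw":5},{"tx":-40,"ty":0,"tz":-1.0,"ax":0,"ay":0,"az":0,"claw":5}]'

```text
time_s: 13.68
tcp_pos: [0.3966, -0.1682, 0.0031]
ee_rot: [[-1.0, -0.001, -0.026], [-0.001, 1.0, -0.0], [0.026, 0.0, -1.0]]
wrist_force: [-1.3, -0.1, 1.4]
gripper_width: 0.204
gripper_force: 30.0
```

```bash
cat > chk.py <<'E'
from look import *
s=sense();print(s['time_s'],s['tcp_pos'],s['wrist_force'],s['moment'],s['ee_rot'][2],s['gripper_width'])
for n in ('scene','side'):
    im=capture(n); cv2.imwrite('pics/raw_%s.png'%n,im)
    for l,p,z,r in (('baking_sheet',(.54,-.175,0),0,.1),('biscuit',(.58,-.17,0),.004,.07)):
        m=getmask(l,n,p,r)
        if m is not None: q,e=fit(l,p,{n:m},z); print(n,l,m.sum(),np.round(q,4),round(float(e),2))
E
python3 chk.py
```

```text
13.6833 [ 0.3966 -0.1682  0.0031] [-1.3331 -0.1409  1.4393] [-0.0247  0.2936  0.0049] [ 0.0261  0.     -0.9997] 0.20405588812806247
scene baking_sheet 3160 [ 0.5177 -0.1749  1.0406] 0.36
scene biscuit 326 [ 0.5684 -0.1687 12.6992] 0.12
side baking_sheet 2180 [ 0.5208 -0.1752 -0.0091] 0.37
side biscuit 263 [ 0.5685 -0.1725 16.3652] 0.07
```

servo_tool --deltas '[{"tx":-4,"ty":0,"tz":-0.1,"ax":0,"ay":0,"az":0,"claw":5},{"tx":-8,"ty":0,"tz":-0.2,"ax":0,"ay":0,"az":0,"claw":5},{"tx":-12,"ty":0,"tz":-0.3,"ax":0,"ay":0,"az":0,"claw":5},{"tx":-16,"ty":0,"tz":-0.4,"ax":0,"ay":0,"az":0,"claw":5},{"tx":-20,"ty":0,"tz":-0.5,"ax":0,"ay":0,"az":0,"claw":5},{"tx":-24,"ty":0,"tz":-0.6,"ax":0,"ay":0,"az":0,"claw":5},{"tx":-28,"ty":0,"tz":-0.7,"ax":0,"ay":0,"az":0,"claw":5},{"tx":-32,"ty":0,"tz":-0.8,"ax":0,"ay":0,"az":0,"claw":5},{"tx":-36,"ty":0,"tz":-0.9,"ax":0,"ay":0,"az":0,"claw":5},{"tx":-40,"ty":0,"tz":-1.0,"ax":0,"ay":0,"az":0,"claw":5}]'

```text
time_s: 14.82
tcp_pos: [0.4366, -0.1682, 0.003]
ee_rot: [[-1.0, -0.001, -0.026], [-0.001, 1.0, -0.0], [0.026, -0.0, -1.0]]
wrist_force: [-1.7, -0.9, 2.3]
gripper_width: 0.202
gripper_force: 30.0
```

```bash
python3 chk.py
```

```text
14.8167 [ 0.4366 -0.1682  0.003 ] [-1.7066 -0.944   2.2676] [-0.0462  0.3146 -0.0894] [ 0.0261 -0.     -0.9997] 0.20209850087971573
scene baking_sheet 3089 [ 0.5573 -0.1748  0.5924] 0.38
scene biscuit 307 [  0.6083  -0.1689 -21.8985] 0.17
side baking_sheet 1922 [ 0.5609 -0.1778 -0.5442] 0.42
side biscuit 183 [  0.6132  -0.1761 -10.7199] 0.29
```

servo_tool --deltas '[{"tx":-4,"ty":0,"tz":-0.1,"ax":0,"ay":0,"az":0,"claw":5},{"tx":-8,"ty":0,"tz":-0.2,"ax":0,"ay":0,"az":0,"claw":5},{"tx":-12,"ty":0,"tz":-0.3,"ax":0,"ay":0,"az":0,"claw":5},{"tx":-16,"ty":0,"tz":-0.4,"ax":0,"ay":0,"az":0,"claw":5},{"tx":-20,"ty":0,"tz":-0.5,"ax":0,"ay":0,"az":0,"claw":5},{"tx":-24,"ty":0,"tz":-0.6,"ax":0,"ay":0,"az":0,"claw":5},{"tx":-28,"ty":0,"tz":-0.7,"ax":0,"ay":0,"az":0,"claw":5},{"tx":-28,"ty":0,"tz":-0.7,"ax":0,"ay":0,"az":0,"claw":5}]'

```text
time_s: 15.78
tcp_pos: [0.4656, -0.1683, 0.0031]
ee_rot: [[-1.0, -0.001, -0.024], [-0.001, 1.0, -0.0], [0.024, -0.0, -1.0]]
wrist_force: [-0.1, 0.5, 0.3]
gripper_width: 0.203
gripper_force: 30.0
```

```bash
python3 chk.py
```

```text
15.7833 [ 0.4656 -0.1683  0.0031] [-0.0715  0.4968  0.3477] [-0.0603 -0.1961 -0.0096] [ 0.0245 -0.0003 -0.9997] 0.20310479092230987
scene baking_sheet 2802 [ 0.5705 -0.1734  0.6009] 0.44
scene biscuit 327 [  0.6199  -0.1673 -52.9078] 0.12
side baking_sheet 2104 [ 0.5716 -0.1771 -0.0498] 0.36
side biscuit 227 [  0.6206  -0.1696 -11.9807] 0.13
```

servo_tool --deltas '[{"tx":-4,"ty":0,"tz":0,"ax":0,"ay":0,"az":0,"claw":5},{"tx":-8,"ty":0,"tz":0,"ax":0,"ay":0,"az":0,"claw":5},{"tx":-12,"ty":0,"tz":-0.1,"ax":0,"ay":0,"az":0,"claw":5},{"tx":-16,"ty":0,"tz":-0.2,"ax":0,"ay":0,"az":0,"claw":5},{"tx":-20,"ty":0,"tz":-0.3,"ax":0,"ay":0,"az":0,"claw":5},{"tx":-24,"ty":0,"tz":-0.4,"ax":0,"ay":0,"az":0,"claw":5},{"tx":-28,"ty":0,"tz":-0.5,"ax":0,"ay":0,"az":0,"claw":5},{"tx":-32,"ty":0,"tz":-0.6,"ax":0,"ay":0,"az":0,"claw":5},{"tx":-36,"ty":0,"tz":-0.7,"ax":0,"ay":0,"az":0,"claw":5},{"tx":-36,"ty":0,"tz":-0.7,"ax":0,"ay":0,"az":0,"claw":5}]'

```text
time_s: 16.92
tcp_pos: [0.5017, -0.1682, 0.0028]
ee_rot: [[-1.0, -0.001, -0.024], [-0.001, 1.0, -0.0], [0.024, -0.0, -1.0]]
wrist_force: [-0.2, -0.2, 1.3]
gripper_width: 0.204
gripper_force: 30.0
```

```bash
python3 chk.py
```

```text
16.9167 [ 0.5017 -0.1682  0.0028] [-0.2021 -0.1876  1.3188] [-0.0576 -0.082  -0.0406] [ 0.0243 -0.0002 -0.9997] 0.20387108305512666
scene baking_sheet 2577 [ 0.5698 -0.1745 -0.2906] 0.48
scene biscuit 322 [  0.6203  -0.1697 -33.1421] 0.13
side baking_sheet 2025 [ 0.57   -0.1772 -1.8299] 0.39
side biscuit 186 [ 0.6267 -0.1781 -7.8037] 0.27
```

servo_tool --deltas '[{"tx":-4,"ty":0,"tz":-0.1,"ax":0,"ay":0,"az":0,"claw":5},{"tx":-8,"ty":0,"tz":-0.2,"ax":0,"ay":0,"az":0,"claw":5},{"tx":-12,"ty":0,"tz":-0.3,"ax":0,"ay":0,"az":0,"claw":5},{"tx":-15,"ty":0,"tz":-0.4,"ax":0,"ay":0,"az":0,"claw":5},{"tx":-15,"ty":0,"tz":-0.4,"ax":0,"ay":0,"az":0,"claw":5}]'

```text
time_s: 17.63
tcp_pos: [0.5159, -0.1682, 0.0027]
ee_rot: [[-1.0, -0.001, -0.026], [-0.001, 1.0, -0.0], [0.026, -0.0, -1.0]]
wrist_force: [-0.7, 0.4, 1.4]
gripper_width: 0.202
gripper_force: 30.0
```

servo_tool --deltas '[{"tx":-1.5,"ty":0,"tz":0,"ax":0,"ay":0,"az":0,"claw":5},{"tx":-3,"ty":0,"tz":-0.1,"ax":0,"ay":0,"az":0,"claw":5},{"tx":-3,"ty":0,"tz":-0.1,"ax":0,"ay":0,"az":0,"claw":5}]'

```text
time_s: 17.88
tcp_pos: [0.5173, -0.168, 0.0026]
ee_rot: [[-1.0, -0.0, -0.028], [-0.0, 1.0, 0.0], [0.028, 0.0, -1.0]]
wrist_force: [-4.2, 0.5, 3.2]
gripper_width: 0.206
gripper_force: 30.0
```

```bash
python3 chk.py; python3 - <<'E'
from look import *
out=[]
p=np.array(sense()['tcp_pos'])
for n,(r0,c0) in (('scene',(100,165)),('side',(120,195))):
    im=cv2.imread('pics/raw_%s.png'%n)
    out.append(cv2.resize(im[r0:r0+100,c0:c0+100],(400,400),interpolation=cv2.INTER_CUBIC))
cv2.imwrite('pics/h.png',np.hstack(out))
E
```

```text
17.8833 [ 0.5173 -0.168   0.0026] [-4.2023  0.4729  3.24  ] [ 0.252   0.8349 -0.035 ] [ 0.0281  0.0003 -0.9996] 0.2061212596669841
scene baking_sheet 2666 [ 0.5713 -0.1689 -2.0218] 0.48
scene biscuit 359 [  0.6246  -0.1703 -35.2492] 0.07
side baking_sheet 2140 [ 0.5723 -0.1771 -2.9984] 0.35
side biscuit 192 [  0.6245  -0.1717 -11.8184] 0.25
```

View pics/h.png

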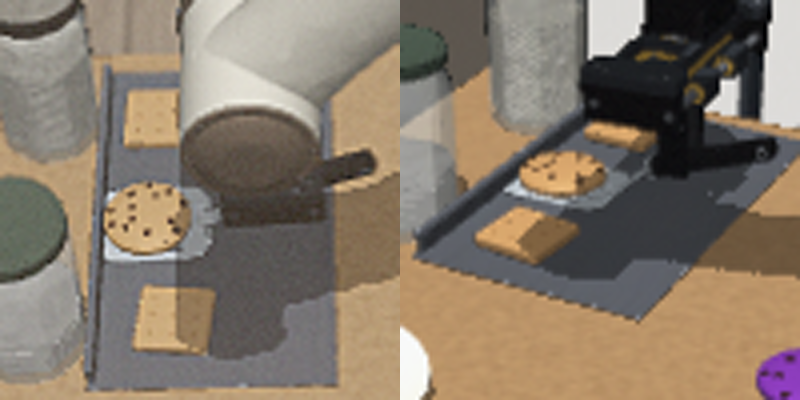

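The blade is now fully under the biscuit, up against the upright edge: biscuit at (146,217) in the scene crop, blade spanning 105–215. Both shortbreads are untouched. Now I back off slightly, tilt the nose up and lift.

servo_tool --deltas '[{"tx":2,"ty":0,"tz":0,"ax":0,"ay":0,"az":0,"claw":5},{"tx":2,"ty":0,"tz":-1,"ax":0,"ay":-0.03,"az":0,"claw":5},{"tx":2,"ty":0,"tz":-3,"ax":0,"ay":-0.06,"az":0,"claw":5},{"tx":2,"ty":0,"tz":-6,"ax":0,"ay":-0.09,"az":0,"claw":5},{"tx":2,"ty":0,"tz":-11,"ax":0,"ay":-0.12,"az":0,"claw":5},{"tx":2,"ty":0,"tz":-18,"ax":0,"ay":-0.14,"az":0,"claw":5},{"tx":2,"ty":0,"tz":-27,"ax":0,"ay":-0.14,"az":0,"claw":5},{"tx":2,"ty":0,"tz":-37,"ax":0,"ay":-0.14,"az":0,"claw":5},{"tx":2,"ty":0,"tz":-47,"ax":0,"ay":-0.14,"az":0,"claw":5},{"tx":2,"ty":0,"tz":-55,"ax":0,"ay":-0.14,"az":0,"claw":5},{"tx":2,"ty":0,"tz":-60,"ax":0,"ay":-0.14,"az":0,"claw":5},{"tx":2,"ty":0,"tz":-60,"ax":0,"ay":-0.14,"az":0,"claw":5}]'

```text
time_s: 19.18
tcp_pos: [0.5193, -0.1683, 0.0645]
ee_rot: [[-0.993, -0.001, 0.117], [-0.001, 1.0, -0.0], [-0.117, -0.0, -0.993]]
wrist_force: [0.4, -0.3, -1.3]
gripper_width: 0.202
gripper_force: 30.0
```

```bash
cat > chk2.py <<'E'
from look import *
import sys
from scipy.optimize import minimize
# turner pitch+biscuit: triangulate mask centroids from both cams
s=sense();R=np.array(s['ee_rot']);p=np.array(s['tcp_pos']);print(s['time_s'],p,s['wrist_force'],s['moment'],R[2],s['gripper_width'])
near=np.array(eval(sys.argv[1])) if len(sys.argv)>1 else p+R@[-.105,0,-.01]
C={};
for n in ('scene','side'):
    im=capture(n); cv2.imwrite('pics/raw_%s.png'%n,im)
    for l in ('biscuit','turner_edge'):
        for r in recognise(l,n):
            w=(cam(n)[2]@np.r_[r['xyz'],1])[:3]
            if np.linalg.norm(w-near)<.1: print(n,l,round(r['confidence'],2),w)
    best=None
    for r in trace('biscuit',n):
        m=np.asarray(r['mask']);v,u=np.nonzero(m)
        e=np.hypot(*(pix(n,near)[0]-[u.mean(),v.mean()]))
        if e<45 and (best is None or e<best[0]): best=(e,[u.mean(),v.mean()],m.sum())
    if best: C[n]=best[1]; print(n,best)
if len(C)==2:
    f=lambda q:sum(np.sum((pix(n,q)[0]-C[n])**2) for n in C)
    print('tri biscuit mid',minimize(f,near,method='Nelder-Mead',options=dict(xatol=1e-5,fatol=1e-3)).x,'near',near)
E
python3 chk2.py
```

```text
19.1833 [ 0.5193 -0.1683  0.0645] [ 0.3759 -0.3311 -1.2854] [ 0.005   0.3563 -0.0303] [-0.1171 -0.0004 -0.9931] 0.20222414925245125
scene biscuit 0.57 [ 0.6285 -0.1628  0.0914]
scene turner_edge 0.67 [ 0.5853 -0.1572  0.0803]
scene (np.float64(0.3179721001575574), [np.float64(199.4017595307918), np.float64(138.63343108504398)], np.int64(341))
side biscuit 0.66 [ 0.6166 -0.1585  0.0847]
side turner_edge 0.73 [ 0.5319 -0.159   0.1042]
side (np.float64(0.9030783902996812), [np.float64(235.05042016806723), np.float64(142.68067226890756)], np.int64(238))
tri biscuit mid [ 0.6229 -0.1725  0.0824] near [ 0.6224 -0.1681  0.0867]
```

The biscuit lies on the blade at (0.623, -0.173), about 82 mm up. Now I carry it: pull back clear of the jars, then move sideways to the plate.

servo_tool --deltas '[{"tx":5,"ty":0,"tz":-4,"ax":0,"ay":0,"az":0,"claw":5},{"tx":12,"ty":0,"tz":-12,"ax":0,"ay":0,"az":0,"claw":5},{"tx":22,"ty":0,"tz":-22,"ax":0,"ay":0,"az":0,"claw":5},{"tx":32,"ty":0,"tz":-33,"ax":0,"ay":0,"az":0,"claw":5},{"tx":40,"ty":0,"tz":-41,"ax":0,"ay":0,"az":0,"claw":5},{"tx":44,"ty":1,"tz":-45,"ax":0,"ay":0,"az":0,"claw":5},{"tx":45,"ty":5,"tz":-46,"ax":0,"ay":0,"az":0,"claw":5},{"tx":45,"ty":13,"tz":-46,"ax":0,"ay":0,"az":0,"claw":5},{"tx":45,"ty":25,"tz":-46,"ax":0,"ay":0,"az":0,"claw":5},{"tx":45,"ty":41,"tz":-46,"ax":0,"ay":0,"az":0,"claw":5},{"tx":45,"ty":59,"tz":-46,"ax":0,"ay":0,"az":0,"claw":5},{"tx":45,"ty":78,"tz":-46,"ax":0,"ay":0,"az":0,"claw":5}]'

```text
time_s: 20.58
tcp_pos: [0.4678, -0.089, 0.1029]
ee_rot: [[-0.994, -0.0, 0.113], [-0.0, 1.0, 0.0], [-0.113, -0.0, -0.994]]
wrist_force: [0.6, -0.1, -2.1]
gripper_width: 0.202
gripper_force: 30.0
```

servo_tool --deltas '[{"tx":0,"ty":20,"tz":0,"ax":0,"ay":0,"az":0,"claw":5},{"tx":0,"ty":41,"tz":0,"ax":0,"ay":0,"az":0,"claw":5},{"tx":0,"ty":63,"tz":0,"ax":0,"ay":0,"az":0,"claw":5},{"tx":0,"ty":85,"tz":0,"ax":0,"ay":0,"az":0,"claw":5},{"tx":0,"ty":107,"tz":0,"ax":0,"ay":0,"az":0,"claw":5},{"tx":0,"ty":129,"tz":0,"ax":0,"ay":0,"az":0,"claw":5},{"tx":0,"ty":151,"tz":0,"ax":0,"ay":0,"az":0,"claw":5},{"tx":0,"ty":173,"tz":0,"ax":0,"ay":0,"az":0,"claw":5},{"tx":0,"ty":194,"tz":0,"ax":0,"ay":0,"az":0,"claw":5},{"tx":0,"ty":213,"tz":0,"ax":0,"ay":0,"az":0,"claw":5},{"tx":0,"ty":229,"tz":0,"ax":0,"ay":0,"az":0,"claw":5},{"tx":0,"ty":243,"tz":0,"ax":0,"ay":0,"az":0,"claw":5}]'

```text
time_s: 21.58
tcp_pos: [0.4674, 0.1549, 0.1029]
ee_rot: [[-0.994, -0.002, 0.113], [-0.002, 1.0, 0.0], [-0.113, -0.0, -0.994]]
wrist_force: [-0.4, 0.0, -1.1]
gripper_width: 0.206
gripper_force: 30.0
```

servo_tool --deltas '[{"tx":0,"ty":10,"tz":0,"ax":0,"ay":0,"az":0,"claw":5},{"tx":0,"ty":17,"tz":0,"ax":0,"ay":0,"az":0,"claw":5},{"tx":0,"ty":21,"tz":0,"ax":0,"ay":0,"az":0,"claw":5},{"tx":0,"ty":23,"tz":0,"ax":0,"ay":0,"az":0,"claw":5},{"tx":0,"ty":23,"tz":0,"ax":0,"ay":0,"az":0,"claw":5},{"tx":0,"ty":23,"tz":0,"ax":0,"ay":0,"az":0,"claw":5}]'

```text
time_s: 22.08
tcp_pos: [0.4674, 0.1753, 0.1033]
ee_rot: [[-0.994, -0.0, 0.113], [-0.0, 1.0, -0.0], [-0.113, -0.0, -0.994]]
wrist_force: [-0.2, -0.5, -1.7]
gripper_width: 0.207
gripper_force: 30.0
```

```bash
python3 chk2.py
```

```text
22.0833 [0.4674 0.1753 0.1033] [-0.1715 -0.491  -1.6861] [-0.0202  0.438   0.0344] [-0.1134 -0.0002 -0.9936] 0.20671147097265533
scene biscuit 0.6 [0.573  0.1824 0.1305]
scene turner_edge 0.93 [0.5307 0.1861 0.1201]
scene (np.float64(0.3252304479643835), [np.float64(216.82917466410748), np.float64(230.4337811900192)], np.int64(521))
side biscuit 0.68 [0.5631 0.1819 0.1289]
side turner_edge 0.73 [0.4804 0.1813 0.1459]
side (np.float64(0.5913893590159648), [np.float64(186.86175115207374), np.float64(183.64285714285714)], np.int64(434))
tri biscuit mid [0.5695 0.175  0.1254] near [0.5706 0.1754 0.1252]
```

```bash
cat >> h.py <<'E'
def tip(th,xe,ze,y=.177,p0=None,R0=None):
    t=np.radians(th); v=np.array([-.138*np.cos(t)-.003*np.sin(t),0,.138*np.sin(t)-.003*np.cos(t)])
    delta(np.array([xe,y,ze])+v,toolR(0,th),p0,R0)
    return np.array([xe,y,ze])+v
E
python3 - <<'E'
from h import *
tip(0,.606,.045); tip(10,.612,.018)
p=tip(10,.612,.016); R=toolR(0,10)
for th,z in ((13,.014),(17,.011),(21,.008),(25,.007),(28,.0065)): tip(th,.612,z,.177,p,R)
E
```

```text
d mm [ 6.6  1.4 61.1] rv [0.0001 0.1141 0.0005]
d mm [-0.6  1.4 65. ] rv [0.0001 0.2886 0.0005]
d mm [-0.4  1.4 67. ] rv [0.0001 0.2886 0.0005]
d mm [-0.4  0.  -5.3] rv [0.     0.0524 0.    ]
d mm [ -1.5   0.  -11.9] rv [0.     0.1222 0.    ]
d mm [ -3.4   0.  -18.5] rv [0.    0.192 0.   ]
d mm [ -5.5   0.  -27. ] rv [0.     0.2618 0.    ]
d mm [ -7.5   0.  -33.4] rv [0.     0.3142 0.    ]
```

servo_tool --deltas '[{"tx":1,"ty":0,"tz":6,"ax":0,"ay":0.02,"az":0,"claw":5},{"tx":2,"ty":0.5,"tz":15,"ax":0,"ay":0.05,"az":0,"claw":5},{"tx":3,"ty":1,"tz":26,"ax":0,"ay":0.09,"az":0,"claw":5},{"tx":4,"ty":1.5,"tz":37,"ax":0,"ay":0.13,"az":0,"claw":5},{"tx":3,"ty":1.5,"tz":47,"ax":0,"ay":0.17,"az":0,"claw":5},{"tx":2,"ty":1.5,"tz":55,"ax":0,"ay":0.21,"az":0,"claw":5},{"tx":1,"ty":1.5,"tz":60,"ax":0,"ay":0.25,"az":0,"claw":5},{"tx":0,"ty":1.5,"tz":62,"ax":0,"ay":0.28,"az":0,"claw":5},{"tx":0,"ty":1.5,"tz":62,"ax":0,"ay":0.28,"az":0,"claw":5},{"tx":0,"ty":1.5,"tz":62,"ax":0,"ay":0.28,"az":0,"claw":5}]'

```text
time_s: 23.32
tcp_pos: [0.475, 0.1772, 0.041]
ee_rot: [[-0.986, 0.0, -0.166], [0.0, 1.0, -0.0], [0.166, -0.0, -0.986]]
wrist_force: [-0.1, 0.2, -1.3]
gripper_width: 0.206
gripper_force: 30.0
```

```bash
python3 chk2.py; python3 - <<'E'
from h import *
tip(10,.612,.016)
E
```

```text
23.3167 [0.475  0.1772 0.041 ] [-0.0877  0.2141 -1.3009] [ 0.0353 -0.3642 -0.0279] [ 0.1658 -0.0002 -0.9862] 0.20608825421265012
scene biscuit 0.67 [0.5855 0.184  0.0403]
scene turner_edge 0.56 [0.5528 0.1997 0.0283]
scene (np.float64(0.46021172065534227), [np.float64(215.6077981651376), np.float64(247.7018348623853)], np.int64(436))
side biscuit 0.79 [0.5742 0.185  0.0374]
side (np.float64(0.8974480014438689), [np.float64(185.8359133126935), np.float64(214.76780185758514)], np.int64(323))
tri biscuit mid [0.5783 0.1788 0.0366] near [0.5802 0.1772 0.0335]
d mm [-2.  -0.5  5. ] rv [0.0002 0.0092 0.0013]
```

servo_tool --deltas '[{"tx":-2,"ty":-0.5,"tz":0,"ax":0,"ay":0.06,"az":0,"claw":5},{"tx":-3.5,"ty":-0.5,"tz":-7,"ax":0,"ay":0.13,"az":0,"claw":5},{"tx":-5.5,"ty":-0.5,"tz":-13.5,"ax":0,"ay":0.2,"az":0,"claw":5},{"tx":-7.5,"ty":-0.5,"tz":-22,"ax":0,"ay":0.27,"az":0,"claw":5},{"tx":-7.5,"ty":-0.5,"tz":-22,"ax":0,"ay":0.27,"az":0,"claw":5},{"tx":-7.5,"ty":-0.5,"tz":-22,"ax":0,"ay":0.27,"az":0,"claw":5},{"tx":-7.5,"ty":-0.5,"tz":-22,"ax":0,"ay":0.27,"az":0,"claw":5}]'

```text
time_s: 24.3
tcp_pos: [0.485, 0.1767, 0.062]
ee_rot: [[-0.906, -0.001, -0.422], [-0.0, 1.0, -0.0], [0.422, -0.0, -0.906]]
wrist_force: [-1.1, 0.3, -1.7]
gripper_width: 0.203
gripper_force: 30.0
```

```bash
python3 chk2.py; python3 - <<'E'
from h import *
tip(25,.612,.007);tip(28,.612,.0065)
E
```

```text
24.3 [0.485  0.1767 0.062 ] [-1.1351  0.2865 -1.7139] [-0.0336 -0.9783  0.0355] [ 0.4223 -0.0002 -0.9065] 0.20325407660495698
scene (np.float64(28.688009596350085), [np.float64(186.91405770411296), np.float64(258.23818293431555)], np.int64(1629))
side biscuit 0.64 [0.5138 0.1841 0.0892]
side biscuit 0.53 [0.5916 0.1864 0.0278]
side turner_edge 0.92 [0.5154 0.1869 0.0902]
side (np.float64(4.378738675195951), [np.float64(179.8235294117647), np.float64(216.98039215686273)], np.int64(255))
tri biscuit mid [ 0.648   0.1494 -0.0239] near [0.5845 0.1768 0.0268]
d mm [-0.3  0.1 -0.2] rv [-0.0004  0.0006  0.0011]
d mm [-0.5  0.1 -6.9] rv [-0.0004  0.053   0.0011]
```

```bash
cat > bis.py <<'E'
from look import *
def rayplane(n,uv,y):
    a=world(n,uv,.0)[0]; b=world(n,uv,.1)[0]; t=(y-a[1])/(b[1]-a[1]); return a+t*(b-a)
def bis(y=.177):
    s=sense(); print(s['time_s'],np.array(s['tcp_pos']),s['wrist_force'],s['moment'])
    for n in ('side','scene'):
        im=capture(n); cv2.imwrite('pics/raw_%s.png'%n,im)
        for r in trace('biscuit',n):
            m=np.asarray(r['mask']);v,u=np.nonzero(m); c=[u.mean(),v.mean()]; w=world(n,c,.015)[0]
            if abs(w[0]-.62)<.1 and abs(w[1]-.177)<.1: print(n,round(r['confidence'],2),m.sum(),np.round(c,1),u.min(),u.max(),v.min(),v.max(),'z15:',w,'yplane:',rayplane(n,c,y))
if __name__=='__main__': bis()
E
python3 bis.py; python3 - <<'E'
from bis import *
im=cv2.imread('pics/raw_side.png')
m=sil('side',M['biscuit'],(.600,.177,0),.02);v,u=np.nonzero(m>.5);print(u.mean(),v.mean(),len(u))
E
```

```text
24.7 [0.4854 0.1769 0.0626] [-0.3962 -0.3325 -1.5785] [-0.0007 -0.931  -0.0443]
side 0.62 313 [180.  217.2] 167 193 208 226 z15: [0.6045 0.1671 0.015 ] yplane: [0.597  0.177  0.0233]
178.79664570230608 216.1928721174004 477
```

The biscuit slid about 14 mm and its leading rim is resting on the plate floor, but that would leave it about 45 mm short of the centre. I'll level back, move forward 46 mm, then tip again.

```bash
python3 - <<'E'
from h import *
p=np.array(sense()['tcp_pos']);R=np.array(sense()['ee_rot']);y=.1767
for th,x,z in ((22,.612,.012),(18,.612,.016),(14,.612,.02),(11,.613,.023),(11,.658,.021)): q=tip(th,x,z,y)
print('second')
R=toolR(0,11)
for th,z in ((14,.018),(18,.014),(22,.010),(26,.007)): tip(th,.658,z,y,q,R)
E
```

```text
d mm [ 1.8 -0.1  2.4] rv [-0.0003 -0.0519  0.0008]
d mm [ 2.5 -0.1  8.4] rv [-0.0003 -0.1218  0.0008]
d mm [ 2.4 -0.1 14.2] rv [-0.0003 -0.1916  0.0008]
d mm [ 1.1 -0.1 18.1] rv [-0.0002 -0.2439  0.0008]
d mm [-40.5  -0.2   0.9] rv [-0.0002 -0.2439  0.0008]
second
d mm [-0.6  0.  -4.3] rv [0.     0.0524 0.    ]
d mm [ -2.   0. -10.] rv [0.     0.1222 0.    ]
d mm [ -4.1   0.  -15.6] rv [0.    0.192 0.   ]
d mm [ -6.6   0.  -22.1] rv [0.     0.2618 0.    ]
```

servo_tool --deltas '[{"tx":2,"ty":0,"tz":2.5,"ax":0,"ay":-0.05,"az":0,"claw":5},{"tx":2.5,"ty":0,"tz":8.5,"ax":0,"ay":-0.12,"az":0,"claw":5},{"tx":2.5,"ty":0,"tz":14,"ax":0,"ay":-0.19,"az":0,"claw":5},{"tx":1,"ty":0,"tz":18,"ax":0,"ay":-0.245,"az":0,"claw":5},{"tx":-2,"ty":0,"tz":17,"ax":0,"ay":-0.245,"az":0,"claw":5},{"tx":-8,"ty":0,"tz":14,"ax":0,"ay":-0.245,"az":0,"claw":5},{"tx":-16,"ty":0,"tz":11,"ax":0,"ay":-0.245,"az":0,"claw":5},{"tx":-24,"ty":0,"tz":8,"ax":0,"ay":-0.245,"az":0,"claw":5},{"tx":-32,"ty":0,"tz":4.5,"ax":0,"ay":-0.245,"az":0,"claw":5},{"tx":-38,"ty":0,"tz":2,"ax":0,"ay":-0.245,"az":0,"claw":5},{"tx":-40.5,"ty":0,"tz":1,"ax":0,"ay":-0.245,"az":0,"claw":5},{"tx":-40.5,"ty":0,"tz":1,"ax":0,"ay":-0.245,"az":0,"claw":5}]'

```text
time_s: 25.9
tcp_pos: [0.5229, 0.1766, 0.0437]
ee_rot: [[-0.982, 0.0, -0.19], [0.0, 1.0, -0.0], [0.19, -0.0, -0.982]]
wrist_force: [-0.5, -0.4, -2.1]
gripper_width: 0.205
gripper_force: 30.0
```

```bash
python3 bis.py
```

```text
25.9 [0.5229 0.1766 0.0437] [-0.4993 -0.3576 -2.072 ] [-0.0118 -0.3944 -0.0211]
side 0.87 301 [164.5 210.3] 152 177 203 218 z15: [0.6584 0.1579 0.015 ] yplane: [0.6427 0.177  0.0308]
scene 0.83 396 [192.9 249.2] 181 204 239 259 z15: [0.6441 0.1701 0.015 ] yplane: [0.6426 0.177  0.0283]
```

servo_tool --deltas '[{"tx":-0.5,"ty":0,"tz":-4,"ax":0,"ay":0.05,"az":0,"claw":5},{"tx":-2,"ty":0,"tz":-10,"ax":0,"ay":0.12,"az":0,"claw":5},{"tx":-4,"ty":0,"tz":-15.5,"ax":0,"ay":0.19,"az":0,"claw":5},{"tx":-6,"ty":0,"tz":-20.5,"ax":0,"ay":0.245,"az":0,"claw":5},{"tx":-6,"ty":0,"tz":-20.5,"ax":0,"ay":0.245,"az":0,"claw":5},{"tx":-6,"ty":0,"tz":-20.5,"ax":0,"ay":0.245,"az":0,"claw":5}]'

```text
time_s: 26.6
tcp_pos: [0.532, 0.1768, 0.0626]
ee_rot: [[-0.907, -0.0, -0.422], [-0.0, 1.0, -0.0], [0.422, -0.0, -0.907]]
wrist_force: [-0.3, 0.2, -1.9]
gripper_width: 0.2
gripper_force: 30.0
```

```bash
python3 bis.py;python3 - <<'E'
from h import *
p=np.array(sense()['tcp_pos']);R=np.array(sense()['ee_rot']);y=.1767
for th,x,z in ((25,.648,.0085),(25,.638,.0085),(25,.628,.0085),(25,.6,.0085),(25,.57,.03)): q=tip(th,x,z,y)
E
```

```text
26.6 [0.532  0.1768 0.0626] [-0.265   0.1795 -1.9198] [-0.0449 -0.9985  0.005 ]
side 0.64 247 [163.4 212.7] 151 176 205 220 z15: [0.6543 0.1683 0.015 ] yplane: [0.6471 0.177  0.0223]
d mm [ 8.5 -0.2  3.5] rv [-0.0006  0.0008  0.0014]
d mm [17.6 -0.2  7.8] rv [-0.0006  0.0008  0.0014]
d mm [26.6 -0.2 12. ] rv [-0.0006  0.0008  0.0014]
d mm [52.  -0.1 23.8] rv [-0.0006  0.0008  0.0014]
d mm [88.3 -0.1 17. ] rv [-0.0006  0.0008  0.0014]
```

servo_tool --deltas '[{"tx":3,"ty":0,"tz":1.4,"ax":0,"ay":0.01,"az":0,"claw":5},{"tx":7,"ty":0,"tz":3,"ax":0,"ay":0.02,"az":0,"claw":5},{"tx":11,"ty":0,"tz":4.5,"ax":0,"ay":0.02,"az":0,"claw":5},{"tx":11,"ty":0,"tz":4.5,"ax":0,"ay":0.02,"az":0,"claw":5},{"tx":11,"ty":0,"tz":4.5,"ax":0,"ay":0.02,"az":0,"claw":5}]'

```text
time_s: 27.22
tcp_pos: [0.5195, 0.1769, 0.0641]
ee_rot: [[-0.898, -0.001, -0.44], [-0.001, 1.0, -0.001], [0.44, -0.0, -0.898]]
wrist_force: [0.5, 2.1, -1.6]
gripper_width: 0.205
gripper_force: 30.0
```

```bash
python3 bis.py
```

```text
27.2167 [0.5195 0.1769 0.0641] [ 0.5158  2.0803 -1.5753] [-0.0707 -1.004  -0.0007]
side 0.59 306 [163.7 213.8] 150 177 206 221 z15: [0.6505 0.1722 0.015 ] yplane: [0.6466 0.177  0.019 ]
```

servo_tool --deltas '[{"tx":3,"ty":0,"tz":1.5,"ax":0,"ay":0,"az":0,"claw":5},{"tx":7.5,"ty":0,"tz":3.7,"ax":0,"ay":0,"az":0,"claw":5},{"tx":12,"ty":0,"tz":5.9,"ax":0,"ay":0,"az":0,"claw":5},{"tx":17,"ty":0,"tz":8.3,"ax":0,"ay":0,"az":0,"claw":5},{"tx":22,"ty":0,"tz":10.8,"ax":0,"ay":0,"az":0,"claw":5},{"tx":27,"ty":0,"tz":13.2,"ax":0,"ay":0,"az":0,"claw":5},{"tx":32,"ty":0,"tz":15.4,"ax":0,"ay":0,"az":0,"claw":5},{"tx":37,"ty":0,"tz":17.5,"ax":0,"ay":0,"az":0,"claw":5},{"tx":42,"ty":0,"tz":19.5,"ax":0,"ay":0,"az":0,"claw":5},{"tx":46,"ty":0,"tz":20.5,"ax":0,"ay":0,"az":0,"claw":5},{"tx":46,"ty":0,"tz":20.5,"ax":0,"ay":0,"az":0,"claw":5}]'

```text
time_s: 28.33
tcp_pos: [0.4688, 0.1769, 0.0663]
ee_rot: [[-0.898, -0.001, -0.44], [-0.001, 1.0, -0.0], [0.44, 0.0, -0.898]]
wrist_force: [0.3, 0.3, 0.0]
gripper_width: 0.207
gripper_force: 30.0
```

```bash
python3 bis.py; python3 - <<'E'
from fit import *
for n in ('side','scene'):
    m=getmask('biscuit',n,(.64,.177),.06)
    if m is not None: print(n,m.sum(),fit('biscuit',(.64,.177,0),{n:m},.005))
E
```

```text
28.3333 [0.4688 0.1769 0.0663] [0.2973 0.2565 0.0431] [ 0.0372 -0.8933 -0.0039]
side 0.9 369 [164.4 216.9] 151 178 209 225 z15: [0.6407 0.1829 0.015 ] yplane: [0.6456 0.177  0.0099]
scene 0.68 379 [191.8 253.2] 181 203 242 263 z15: [0.6472 0.1825 0.015 ] yplane: [0.6484 0.177  0.0042]
side 369 ([np.float64(0.64621008490105), np.float64(0.17499221939824017), np.float64(-3.712659182845181)], np.float64(0.19430604982206423))
scene 379 ([np.float64(0.6461983580390254), np.float64(0.17857961679319306), np.float64(0.05199111767385703)], np.float64(0.2499068641147434))
```

The biscuit lies flat at about (0.646, 0.177), some 8 mm from the plate's centre. Next: lift the turner clear, level it, and return it to the free spot where it stood.

servo_tool --deltas '[{"tx":5,"ty":0,"tz":-9,"ax":0,"ay":0,"az":0,"claw":5},{"tx":14,"ty":0,"tz":-27,"ax":0,"ay":0,"az":0,"claw":5},{"tx":26,"ty":0,"tz":-45,"ax":0,"ay":-0.06,"az":0,"claw":5},{"tx":40,"ty":0,"tz":-58,"ax":0,"ay":-0.14,"az":0,"claw":5},{"tx":54,"ty":0,"tz":-62,"ax":0,"ay":-0.22,"az":0,"claw":5},{"tx":66,"ty":0,"tz":-63,"ax":0,"ay":-0.3,"az":0,"claw":5},{"tx":74,"ty":0,"tz":-63,"ax":0,"ay":-0.38,"az":0,"claw":5},{"tx":75,"ty":0,"tz":-63,"ax":0,"ay":-0.456,"az":0,"claw":5},{"tx":75,"ty":0,"tz":-63,"ax":0,"ay":-0.456,"az":0,"claw":5},{"tx":75,"ty":0,"tz":-63,"ax":0,"ay":-0.456,"az":0,"claw":5}]'

```text
time_s: 29.47
tcp_pos: [0.4289, 0.1766, 0.1563]
ee_rot: [[-1.0, -0.002, 0.0], [-0.002, 1.0, 0.001], [-0.0, 0.001, -1.0]]
wrist_force: [1.4, 0.1, -1.0]
gripper_width: 0.202
gripper_force: 30.0
```

```bash
python3 - <<'E'
from h import *
print(sense()['tcp_pos'],sense()['ee_rot'])
delta([.419,.188,.10],toolR(94))
E
```

```text
[0.4289 0.1766 0.1563] [[-1.     -0.0023  0.    ]
 [-0.0023  1.      0.0006]
 [-0.      0.0006 -1.    ]]
d mm [ 9.9 11.4 56.3] rv [ 0.0004  0.0005 -1.6383]
```

servo_tool --deltas '[{"tx":2,"ty":2,"tz":0,"ax":0,"ay":0,"az":-0.12,"claw":5},{"tx":4,"ty":4,"tz":0,"ax":0,"ay":0,"az":-0.24,"claw":5},{"tx":6,"ty":6,"tz":0,"ax":0,"ay":0,"az":-0.36,"claw":5},{"tx":8,"ty":8,"tz":0,"ax":0,"ay":0,"az":-0.48,"claw":5},{"tx":10,"ty":10,"tz":0,"ax":0,"ay":0,"az":-0.6,"claw":5},{"tx":10,"ty":11,"tz":0,"ax":0,"ay":0,"az":-0.72,"claw":5},{"tx":10,"ty":11,"tz":0,"ax":0,"ay":0,"az":-0.84,"claw":5},{"tx":10,"ty":11,"tz":0,"ax":0,"ay":0,"az":-0.96,"claw":5},{"tx":10,"ty":11,"tz":0,"ax":0,"ay":0,"az":-1.08,"claw":5},{"tx":10,"ty":11,"tz":0,"ax":0,"ay":0,"az":-1.2,"claw":5},{"tx":10,"ty":11,"tz":10,"ax":0,"ay":0,"az":-1.32,"claw":5},{"tx":10,"ty":11,"tz":20,"ax":0,"ay":0,"az":-1.44,"claw":5}]'

```text
time_s: 30.47
tcp_pos: [0.4218, 0.1886, 0.1355]
ee_rot: [[-0.125, -0.992, 0.0], [-0.992, 0.125, 0.001], [-0.001, -0.0, -1.0]]
wrist_force: [-0.5, 0.0, -1.0]
gripper_width: 0.203
gripper_force: 30.0
```

servo_tool --deltas '[{"tx":0,"ty":0,"tz":20,"ax":0,"ay":0,"az":-0.1,"claw":5},{"tx":0,"ty":0,"tz":45,"ax":0,"ay":0,"az":-0.2,"claw":5},{"tx":0,"ty":0,"tz":75,"ax":0,"ay":0,"az":-0.2,"claw":5},{"tx":0,"ty":0,"tz":100,"ax":0,"ay":0,"az":-0.2,"claw":5},{"tx":0,"ty":0,"tz":118,"ax":0,"ay":0,"az":-0.2,"claw":5},{"tx":0,"ty":0,"tz":126,"ax":0,"ay":0,"az":-0.2,"claw":5},{"tx":0,"ty":0,"tz":128,"ax":0,"ay":0,"az":-0.2,"claw":5},{"tx":0,"ty":0,"tz":128,"ax":0,"ay":0,"az":-0.2,"claw":5},{"tx":0,"ty":0,"tz":128,"ax":0,"ay":0,"az":-0.2,"claw":5}]'

```text
time_s: 31.22
tcp_pos: [0.4212, 0.1886, 0.0081]
ee_rot: [[0.07, -0.998, 0.002], [-0.998, -0.07, 0.001], [-0.001, -0.002, -1.0]]
wrist_force: [-0.0, -0.7, -1.2]
gripper_width: 0.202
gripper_force: 30.0
```

```bash
python3 - <<'E'
from h import *
print(sense()['tcp_pos'],sense()['ee_rot'],sense()['wrist_force'],sense()['moment'])
delta([.419,.188,-.0025],toolR(94))
E
```

```text
[0.4212 0.1886 0.0081] [[ 0.0699 -0.9976  0.0015]
 [-0.9976 -0.0699  0.0012]
 [-0.0011 -0.0016 -1.    ]] [-0.0071 -0.7452 -1.2424] [-0.1195  0.118  -0.0064]
d mm [ 0.4  2.3 10.6] rv [-0.0016  0.0011  0.0001]
```

servo_tool --deltas '[{"tx":0,"ty":0,"tz":4,"ax":0,"ay":0,"az":0,"claw":5},{"tx":0,"ty":0,"tz":7,"ax":0,"ay":0,"az":0,"claw":5},{"tx":0,"ty":0,"tz":9,"ax":0,"ay":0,"az":0,"claw":5},{"tx":0,"ty":0,"tz":10,"ax":0,"ay":0,"az":0,"claw":5},{"tx":0,"ty":0,"tz":10,"ax":0,"ay":0,"az":0,"claw":5},{"tx":0,"ty":0,"tz":10,"ax":0,"ay":0,"az":0,"claw":5}]'

```text
time_s: 31.72
tcp_pos: [0.4199, 0.1878, -0.0026]
ee_rot: [[0.07, -0.998, 0.0], [-0.998, -0.07, 0.0], [-0.0, -0.0, -1.0]]
wrist_force: [-0.2, -0.0, -1.5]
gripper_width: 0.203
gripper_force: 30.0
```

servo_tool --deltas '[{"tx":0,"ty":0,"tz":1,"ax":0,"ay":0,"az":0,"claw":5},{"tx":0,"ty":0,"tz":1,"ax":0,"ay":0,"az":0,"claw":5},{"tx":0,"ty":0,"tz":1,"ax":0,"ay":0,"az":0,"claw":5}]'

```text
time_s: 31.97
tcp_pos: [0.4201, 0.1878, -0.0033]
ee_rot: [[0.07, -0.998, 0.001], [-0.998, -0.07, 0.0], [-0.0, -0.001, -1.0]]
wrist_force: [-0.3, -2.1, 3.1]
gripper_width: 0.205
gripper_force: 30.0
```

```bash
python3 - <<'E'
from h import *
print(sense()['tcp_pos'],sense()['wrist_force'],sense()['moment'])
E
```

```text
[ 0.4201  0.1878 -0.0033] [-0.281  -2.115   3.1188] [-0.4122  0.224   0.0217]
```

The turner is on the table. Now I release it and retreat upward.

servo_tool --deltas '[{"tx":0,"ty":0,"tz":0,"ax":0,"ay":0,"az":0,"claw":22},{"tx":0,"ty":0,"tz":0,"ax":0,"ay":0,"az":0,"claw":30},{"tx":0,"ty":0,"tz":0,"ax":0,"ay":0,"az":0,"claw":45},{"tx":0,"ty":0,"tz":0,"ax":0,"ay":0,"az":0,"claw":55},{"tx":0,"ty":0,"tz":0,"ax":0,"ay":0,"az":0,"claw":55},{"tx":0,"ty":0,"tz":0,"ax":0,"ay":0,"az":0,"claw":55},{"tx":0,"ty":0,"tz":0,"ax":0,"ay":0,"az":0,"claw":55},{"tx":0,"ty":0,"tz":0,"ax":0,"ay":0,"az":0,"claw":55}]'

```text
time_s: 32.63
tcp_pos: [0.4199, 0.1878, -0.0037]
ee_rot: [[0.07, -0.998, -0.0], [-0.998, -0.07, 0.0], [-0.0, 0.0, -1.0]]
wrist_force: [-0.6, 0.2, -0.1]
gripper_width: 0.615
gripper_force: 0.0
```

servo_tool --deltas '[{"tx":0,"ty":0,"tz":-10,"ax":0,"ay":0,"az":0,"claw":55},{"tx":0,"ty":0,"tz":-30,"ax":0,"ay":0,"az":0,"claw":55},{"tx":0,"ty":0,"tz":-60,"ax":0,"ay":0,"az":0,"claw":55},{"tx":0,"ty":0,"tz":-95,"ax":0,"ay":0,"az":0,"claw":55},{"tx":0,"ty":0,"tz":-130,"ax":0,"ay":0,"az":0,"claw":55},{"tx":0,"ty":0,"tz":-165,"ax":0,"ay":0,"az":0,"claw":55},{"tx":15,"ty":0,"tz":-190,"ax":0,"ay":0,"az":0,"claw":55},{"tx":40,"ty":0,"tz":-200,"ax":0,"ay":0,"az":0,"claw":55},{"tx":70,"ty":0,"tz":-200,"ax":0,"ay":0,"az":0,"claw":55},{"tx":100,"ty":0,"tz":-200,"ax":0,"ay":0,"az":0,"claw":55},{"tx":130,"ty":0,"tz":-200,"ax":0,"ay":0,"az":0,"claw":55},{"tx":150,"ty":0,"tz":-200,"ax":0,"ay":0,"az":0,"claw":55}]'

```text
time_s: 33.63
tcp_pos: [0.4298, 0.0362, 0.1964]
ee_rot: [[0.069, -0.998, 0.0], [-0.998, -0.069, 0.0], [-0.0, -0.0, -1.0]]
wrist_force: [0.3, -0.2, -0.0]
gripper_width: 0.632
gripper_force: 0.0
```

```bash
python3 - <<'E'
from look import *
ims={n:capture(n) for n in ('scene','side')}
for l,p,z,r in (('plate',(.64,.177,0),0,.05),('biscuit',(.645,.177,0),.005,.05),('turner',(.413,.284,1.64),0,.09)):
    for n in ims:
        m=getmask(l,n,p if l!='turner' else (.416,.22),r)
        if m is not None: print(l,n,fit(l,p,{n:m},z))
cv2.imwrite('pics/z.png',np.hstack([cv2.resize(ims['scene'][80:330,110:350],(400,416)),cv2.resize(ims['side'][100:310,60:290],(400,416))]))
print(sense()['time_s'])
E
```

```text
plate scene ([np.float64(0.6367201846990529), np.float64(0.17869638109919486), np.float64(3.7311960168486182)], np.float64(0.19322969935139556))
plate side ([np.float64(0.6387939091513044), np.float64(0.17604602980372389), np.float64(5.52662980464147)], np.float64(0.20493671750246845))
biscuit scene ([np.float64(0.6461279607492872), np.float64(0.1779455182668985), np.float64(3.1433337943762147)], np.float64(0.16032977165482443))
biscuit side ([np.float64(0.6468685464831428), np.float64(0.17394426226691256), np.float64(-0.631060983046003)], np.float64(0.21764352011000343))
turner scene ([np.float64(0.41377602087259563), np.float64(0.28555445620277115), np.float64(163.00463799776585)], np.float64(0.15648152949394067))
turner side ([np.float64(0.4138585745641259), np.float64(0.2830296964018851), np.float64(165.60333031368896)], np.float64(0.22138159765933174))
34.0333
```

View pics/z.png

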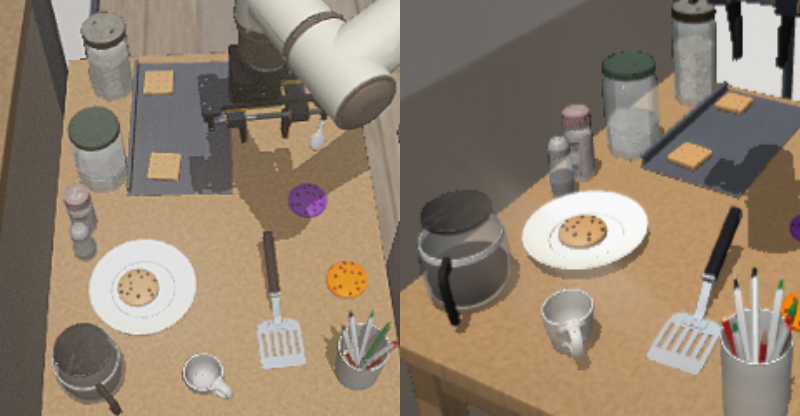

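The final view shows the biscuit flat inside the plate's floor ring at (138,288) in the scene crop, about 9 mm from its centre. The shortbreads are still on the sheet, the cup and plate have not moved, and the turner stands flat and free at (281,342). I'm handing in the job.

```bash
python3 -c "
from station import *
print(finish_job())"
```

```text
the job is handed in; nothing more can be done
None
```

I handed the job in at about 34 s: the biscuit lies flat and right side up on the plate, about 9 mm from its middle; the shortbreads, cup and plate were left in place, and the turner lies flat on the table, released.

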